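# Clean and close the clay press

## Robot

A 6-joint arm with a two-finger parallel gripper is mounted at the origin on the work surface. World frame = base frame: x ahead of the robot, y to its left, z up, the work surface at z = 0. Lengths are in m, angles in rad, forces in N, time in s.
With the tool pointing down it reaches from about 0.375 to 0.975 m from the base axis. Payload 3.8 kg.
Tool frame: the origin (TCP) lies on the centre line of the jaws, within the pads' length; the fingertips stand 22 mm ahead of it and the grasp point (between the pads) lies 3 mm ahead of it; x points along the fingers, y is the direction in which the jaws open and shut, and the axes are right-handed (so a half turn about x gives the same grasp; the last joint's range is limited). The gripper opens to 85 mm and grips with 20 to 120 N. Pads are 22 mm wide; open, the fingers measure 114 mm over their backs; the gripper's body (76 mm by 85 mm) begins 54 mm behind the grasp point. The pads swing forward as they close: fully open they stand 13 mm farther back than shut.
Start: joints at [1.175, 0.264, 1.604, -0, 1.274, -0.037], TCP at [0.237, 0.632, 0.253] pointing down, gripper open.
Joint ranges: [-2.63, 2.63], [-0.94, 2.18], [0.31, 2.57], [-1.31, 4.45], [0, 2.66], [-2.55, 2.55]. Speed limits (rad/s): [2.57, 2.57, 3.14, 3.14, 3.14, 3.14].

## Interface

Orientations are given as a rotation vector (axis times angle).
In Python, from workcell import monitor, eyes, finish_job gives the robot as it stands. The module is installed in compiled form; this text tells all that it offers.
- The arm moves only by the tool play_rows, never from a script. Its argument "deltas" is a list of rows, each an object of numbers: "wx", "wy", "wz": the turn, a rotation vector about the world's x, y, z in degrees; "x", "y", "z": the shift along the world's x, y, z in mm; "fingers": the closure, from -1 (fully open) to 1 (shut), so that 0 is half open. A call has 1 to 20 rows; each row is the pose to reach, as a shift and turn from the pose commanded when the call began; what a row does not reach only later rows make up. A row lasts 1/8 s, in which the tool goes at most 62.5 mm and 10.7 degrees, less where a joint would pass 70% of its speed; a pose out of reach is approached as far as the arm can. A call with a gripper value outside its range is refused whole. The fingers move at their own pace and stop on an object; "grip_force" is the grip in N (left out, the last holds). Time passes only in rows, so rows that repeat a pose let the fingers close. It gives the time, the measured TCP pose, the force and the opening at its end, in the units of the state.
- monitor.read_state(): the state, without advancing time (a new reading comes with each control period).
- eyes.read_camera(name): name is "side" or "top"; returns a dict with "frame" (420x560x3 uint8, red, green, blue), "depth" (420x560 float32, m along the optical axis (not along the pixel's ray), 0 where there is no reading), "K" (3x3 intrinsics, pixels), "view" (4x4, takes a point from world to camera coordinates). Camera axes: x right, y down, z forward; pixel columns grow to the right and rows downward; lengths in m; the calibration is good to about 2 mm. A picture is of the moment at which its call begins.
- finish_job(): hands the job in, once; it reports no verdict.
The state is a dict: "time": time; "q": joint angles; "joint_vel": joint speeds; "joint_torque": joint torques, N m; "tool_pos": TCP position; "tcp_rot": TCP orientation; "wrist_force": force on the tool from outside, world axes, zero at the start; "torque": the same for the moment, N m; "width": opening from 0.0 (shut) to 1.0 (fully open).
Only numpy, scipy, OpenCV 4.12 (cv2) and the standard library are available. Lean on these libraries where they do the work, as an engineer would, in place of code of your own. Each camera call takes 0.05 s, during which the arm holds its last target.

## Task

The potter's clay press stands open. Scrub its barrel with the long brush, going down to the bottom and back up close to the rim twice, and stand the brush back in its cup. Then lay the cover plate on the flange, line up the holes by pushing the yellow drift pin right down through one of them, drop every black-headed bolt there is fully home into the other holes while the pin is still in, and finally pull the pin out and put it back in a hole of the bolt rack, leaving the lamps, flask and tin where they are.

Things in the scene. Friction and masses are not known exactly. Their poses are not given: they have to be found in the camera images.
- press: Green clay press barrel, fixed to the table, upright. Origin: centre of its underside, z up. Bore 72 mm diameter, open at the top, axis vertical through the origin; floor of the bore 12 mm above the origin. At the top a flat flange, 130 mm (along its x) x 170 mm (along its y) x 12 mm, top face 125 mm above the origin, with four 16 mm through holes at x = +-45, y = +-65 mm; free space under the holes.
- cover: Aluminium cover plate, loose, 0.6 kg (mass varies by 20 %), 130 (x) x 170 (y) x 10 mm with four 16 mm holes in the flange's pattern (x = +-45, y = +-65 mm; it fits either way round). Origin: centre of its underside, z up. In its middle a black upright grip, 60 mm along x, 16 mm thick along y, from 10 to 55 mm above the origin: pinch across y from above. Starts flat on the table, grip up.
- rack: Wooden rack block, fixed, 60 (x) x 240 (y) x 70 mm high, origin at centre of underside. Four vertical 17 mm through holes in a row along its y, at y = -90, -30, 30, 90 mm. Bolts and pin stand in it, heads resting on its top; it may stand left or right of the press.
- cup: Terracotta brush cup, fixed, 60 mm high, outer rim diameter 76, inner 58 (bottom) to 66 mm (rim); origin at centre of underside, inner floor 6 mm above it.
- brush: Long brush, loose, 0.12 kg, standing bristles down in its cup. Origin: centre of its lower end; z runs up along the handle. Head with soft bristles 53 mm across (solid core 44 mm diameter), from 0 to 75 mm; round wooden handle 20 mm diameter from 75 to 195 mm above the origin. Stands upright on its flat end.
- pin: Drift pin, loose, 0.12 kg, yellow round head. Origin: its tip; z runs up to the head. Shank 65 mm long, 14 mm diameter, the lowest 20 mm tapering to 6 mm at the tip; head 26 mm diameter, 40 mm tall (65 to 105 mm above the tip). Fully in, its head rests on the cover (or rack).
- bolt1: Bolt (push-in, no turning), loose, 0.12 kg, black round head. Origin: its tip; z runs up to the head. Shank 45 mm long, 12 mm diameter, the lowest 12 mm tapering to 6 mm at the tip; head 28 mm diameter, 40 mm tall (45 to 85 mm above the tip). Fully home when the head rests on the cover. May be absent (two or three are there).
- bolt2: Bolt (push-in, no turning), loose, 0.12 kg, black round head. Origin: its tip; z runs up to the head. Shank 45 mm long, 12 mm diameter, the lowest 12 mm tapering to 6 mm at the tip; head 28 mm diameter, 40 mm tall (45 to 85 mm above the tip). Fully home when the head rests on the cover. May be absent (two or three are there).
- bolt3: Bolt (push-in, no turning), loose, 0.12 kg, black round head. Origin: its tip; z runs up to the head. Shank 45 mm long, 12 mm diameter, the lowest 12 mm tapering to 6 mm at the tip; head 28 mm diameter, 40 mm tall (45 to 85 mm above the tip). Fully home when the head rests on the cover. May be absent (two or three are there).
- press_hole0 (a point): Centre of a flange hole at the flange's top face.
- press_hole1 (a point): Centre of a flange hole at the flange's top face.
- press_hole2 (a point): Centre of a flange hole at the flange's top face.
- press_hole3 (a point): Centre of a flange hole at the flange's top face.
- cover_hole0 (a point): Centre of a cover plate hole at the plate's top face.
- cover_hole1 (a point): Centre of a cover plate hole at the plate's top face.
- cover_hole2 (a point): Centre of a cover plate hole at the plate's top face.
- cover_hole3 (a point): Centre of a cover plate hole at the plate's top face.
- pot: Small terracotta pot, fixed bystander, 74 mm diameter, 85 mm high, across from the brush cup. Origin under its centre.
- lamp1: Red clay lamp bowl, bystander, 84 mm diameter, 30 mm high, origin under its centre. Leave alone.
- lamp2: Red clay lamp bowl, bystander, 84 mm diameter, 30 mm high, origin under its centre. Leave alone.
- lamp3: Red clay lamp bowl, bystander, 84 mm diameter, 30 mm high, origin under its centre. Leave alone.
- lamp4: Red clay lamp bowl, bystander, 84 mm diameter, 30 mm high, origin under its centre. Leave alone.
- flask: Terracotta flask, bystander, 60 mm diameter, 160 mm high, origin under its centre. Leave alone.
- paint_tin: Steel tin, bystander, 70 mm diameter, 70 mm high, origin under its centre. Leave alone.
Not all that is in view belongs to the job. Several things look just like the cover: the one meant starts farthest to the robot's left.

How it is judged:
By the outcome, as a careful person would: the job done as asked, in the order asked, and still so for the second after the job is handed in, with the robot touching nothing.
Of bolt1, bolt2, bolt3 only 2 to 3 are there at a start; the rules pass over those that are not, and their reading is None.
At some moment in a run one of cover may be knocked a few centimetres aside while the robot is not near it.
It also fails if it takes over 210 s, if anything falls off the work surface, if the arm or the gripper's body presses on something with over 40 N, if the wrist force passes 120 N, or if a joint passes its speed limit or range.

## Working session

There is one attempt and no reset: what is moved stays moved. The work goes in short steps, Python scripts to look and compute and a tool call to move; the robot and the scene stay as the last step left them, time stands still between calls to the robot, and variables do not carry over. Pictures are saved under pics/ and viewed, and the job is handed in when it is done.

Besides the shell and the picture viewer there is one more tool, called as name(argument=value, ...) on one line, values as JSON. play_rows: Moves the arm, as the interface text tells. Its arguments: {"type":"object","properties":{"deltas":{"type":"array"},"grip_force":{"type":"number"}},"required":["deltas"]}

```bash
mkdir -p pics; cat > h.py <<'E'
import numpy as np, cv2
from workcell import monitor, eyes
def cam(n, save=None):
    c=eyes.read_camera(n)
    if save: cv2.imwrite('pics/'+save, cv2.cvtColor(c['frame'],cv2.COLOR_RGB2BGR))
    np.savez('last_%s.npz'%n, **c)
    return c
def world(c):
    d=c['depth']; K=c['K']; h,w=d.shape
    u,v=np.meshgrid(np.arange(w),np.arange(h))
    P=np.stack([(u-K[0,2])/K[0,0]*d,(v-K[1,2])/K[1,1]*d,d,np.ones_like(d)],-1)
    return (P@np.linalg.inv(c['view']).T)[...,:3]
def plane(c,u,v,z):
    K=c['K'];T=np.linalg.inv(c['view'])
    r=T[:3,:3]@np.array([(u-K[0,2])/K[0,0],(v-K[1,2])/K[1,1],1.]);o=T[:3,3]
    return o+r*(z-o[2])/r[2]
def proj(c,p):
    q=c['view']@np.append(p,1.); q=c['K']@q[:3]; return q[:2]/q[2]
E
python3 - <<'E'
from h import *
for n in('top','side'):
    c=cam(n,n+'0.png'); T=np.linalg.inv(c['view']); print(n,c['K'].round(1).tolist(),T.round(3).tolist())
print(monitor.read_state())
E
```

```text
top [[458.8, 0.0, 277.9], [0.0, 458.8, 206.2], [0.0, 0.0, 1.0]] [[0.025, -0.98, 0.197, 0.288], [-1.0, -0.025, 0.007, -0.018], [-0.002, -0.197, -0.98, 1.414], [0.0, 0.0, 0.0, 1.0]]
side [[460.1, 0.0, 273.6], [0.0, 460.1, 206.7], [0.0, 0.0, 1.0]] [[0.998, -0.04, 0.056, 0.479], [-0.067, -0.772, 0.633, -0.713], [0.018, -0.635, -0.772, 0.978], [0.0, 0.0, 0.0, 1.0]]
{'time': 0.1, 'q': array([ 1.17509741e+00,  2.64712174e-01,  1.60519503e+00,  6.43015259e-07,
        1.27369339e+00, -3.69191027e-02]), 'joint_vel': array([-0.0018088 , -0.00119607, -0.00044912,  0.00240112,  0.00074866,
        0.0009141 ]), 'joint_torque': array([ 1.50121959e-03, -5.16695702e+01, -3.68595028e+01,  1.21735711e-04,
        6.13667376e-03,  4.80042638e-05]), 'tool_pos': array([0.23679965, 0.63146894, 0.25208622]), 'tcp_rot': array([ 0.27998127,  1.55283442, -0.28307538]), 'wrist_force': array([-0.06853328, -1.08950171, -0.38544749]), 'torque': array([-0.00563564, -0.03182883,  0.00197377]), 'width': 1.002414497127405}
```

View pics/top0.png

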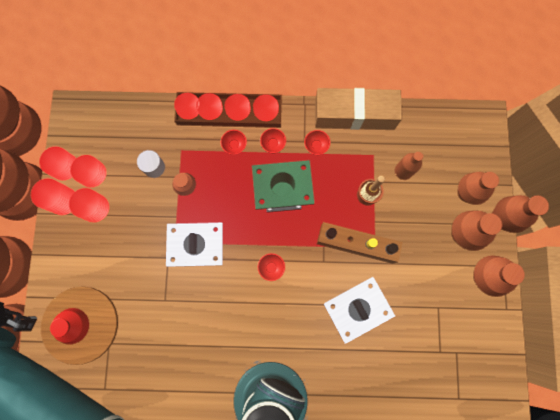

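View pics/side0.png

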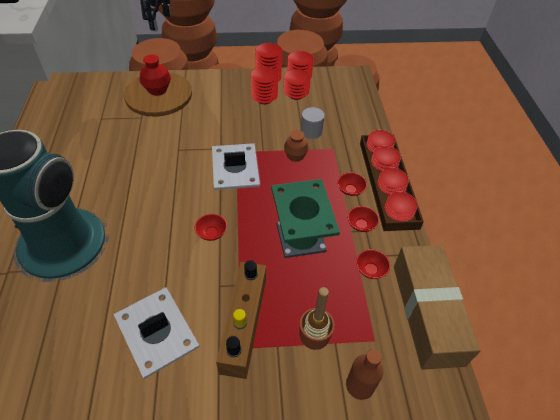

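The top view shows the press at (283,185), the left-hand cover at (194,244) and the brush in its cup at (371,188). The rack has bolts at (331,233) and (392,248), the pin at (372,243) and an empty hole at (350,238). Next I'll measure these.

```bash
python3 - <<'E'
from h import *
for n,(x0,y0,x1,y1) in dict(top=(150,130,420,350),side=(190,120,400,400)).items():
    c=np.load(f'last_{n}.npz'); f=cv2.cvtColor(c['frame'],cv2.COLOR_RGB2BGR)[y0:y1,x0:x1]
    s=min(800/(x1-x0),600/(y1-y0)); cv2.imwrite(f'pics/{n}0z.png',cv2.resize(f,None,fx=s,fy=s,interpolation=cv2.INTER_CUBIC)); print(s)
c=np.load('last_top.npz'); W=world(c)
for n,(u,v) in dict(flange=(262,175),floor=(283,192),cov=(175,235),grip=(194,244),cov2=(340,320),rack=(340,236),b1=(331,233),e=(350,238),pin=(372,243),b2=(392,248),brush=(380,180),plate=(285,208),table=(150,300),mat=(200,210)).items(): print(n,W[v,u].round(4))
c=np.load('last_side.npz'); W=world(c)
for n,(u,v) in dict(flange=(320,205),plate=(310,248),brush=(323,291),cup=(316,320),b1=(250,268),pin=(240,315),b2=(233,345)).items(): print(n,W[v,u].round(4))
E
```

```text
2.727272727272727
2.142857142857143
flange [0.6386 0.0396 0.1245]
floor [ 0.6148 -0.023   0.0161]
cov [0.4721 0.3071 0.0083]
grip [0.4411 0.2389 0.0498]
cov2 [ 0.23   -0.2018  0.0071]
rack [ 0.4734 -0.1939  0.0694]
b1 [ 0.4756 -0.1627  0.1112]
e [ 0.472  -0.2278  0.0409]
pin [ 0.4505 -0.2806  0.1062]
b2 [ 0.4376 -0.3375  0.1057]
brush [ 0.6115 -0.2857  0.2019]
plate [ 0.5658 -0.0305  0.0068]
table [0.2738 0.3699 0.0031]
mat [ 0.5546  0.2365 -0.0029]
flange [ 0.6535 -0.0136  0.1239]
plate [ 0.6332 -0.0584  0.0075]
brush [ 0.6151 -0.29    0.204 ]
cup [ 0.6106 -0.2971  0.0957]
b1 [ 0.4787 -0.1714  0.1074]
pin [ 0.4546 -0.2849  0.1121]
b2 [ 0.4396 -0.3469  0.1103]
```

View pics/top0z.png

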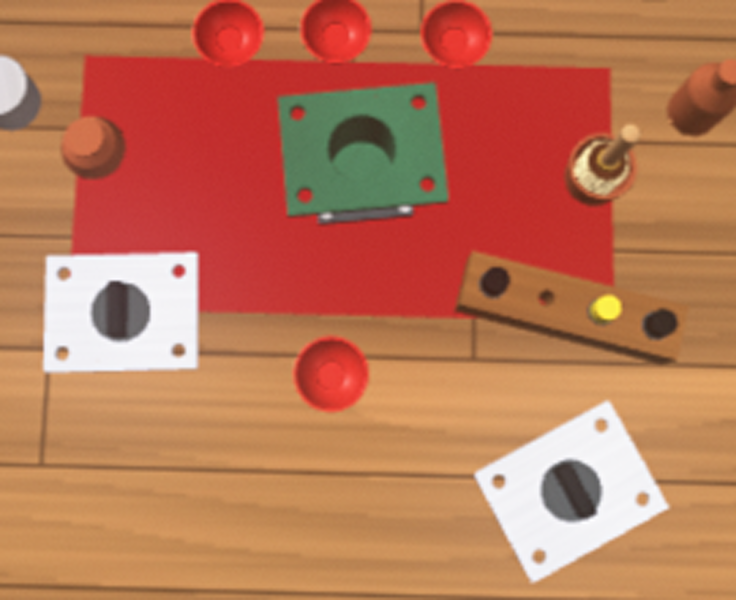

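View pics/side0z.png

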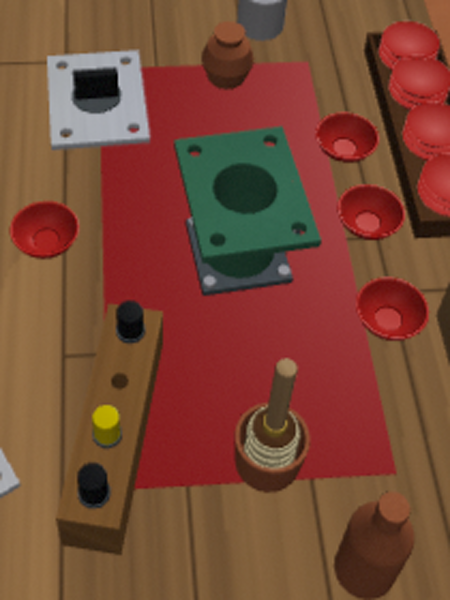

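```bash
cat > meas.py <<'E'
from h import *
def toplane(c,pts,z): return np.array([plane(c,u,v,z)[:2] for u,v in pts])
def blobs(m,amin):
    n,l,s,ce=cv2.connectedComponentsWithStats(m.astype(np.uint8),connectivity=4)
    return [(s[i,4],ce[i],l==i,s[i,:4]) for i in range(1,n) if s[i,4]>=amin]
def hsv(c): return cv2.cvtColor(c['frame'],cv2.COLOR_RGB2HSV).astype(int)
def rect(c,m,z):
    cn=max(cv2.findContours(m.astype(np.uint8),0,1)[0],key=cv2.contourArea)
    q=toplane(c,cn[:,0].astype(float),z); r=cv2.minAreaRect((q*1000).astype(np.float32)); return r
def holes(c,m,z,amin=4):
    cn=max(cv2.findContours(m.astype(np.uint8),0,1)[0],key=cv2.contourArea)
    fill=cv2.drawContours(np.zeros(m.shape,np.uint8),[cn],-1,1,-1)
    return [(b[0],toplane(c,[b[1]],z)[0].round(4)) for b in blobs((fill>0)&~m,amin)]
E
python3 - <<'E'
from meas import *
for n in('top','side'):
    c=np.load(f'last_{n}.npz'); H=hsv(c); print(n)
    g=(H[...,0]>60)&(H[...,0]<95)&(H[...,1]>80)
    for b in blobs(g,500):
        print('green',b[0],b[1].round(1),rect(c,b[2],.125)); print(holes(c,b[2],.125))
    w=(H[...,1]<40)&(H[...,2]>150)
    for b in blobs(w,700):
        print('white',b[0],b[1].round(1),rect(c,b[2],.010)); print(holes(c,b[2],.010))
    y=(H[...,0]>22)&(H[...,0]<34)&(H[...,1]>170)
    for b in blobs(y,20): print('yel',b[0],b[1].round(1),toplane(c,[b[1]],.11)[0],b[3])
    k=(H[...,2]<60)
    for b in blobs(k,30):
        if b[0]<1000: print('blk',b[0],b[1].round(1),toplane(c,[b[1]],.11)[0],b[3])
E
```

```text
top
green 1358 [290.  186.1] ((613.6053466796875, -25.586227416992188), (124.80802154541016, 153.8355255126953), 5.678053379058838)
[(np.int32(45), array([ 0.6657, -0.0802])), (np.int32(43), array([ 0.5762, -0.0902])), (np.int32(6), array([0.5544, 0.0197]))]
green 4027 [ 33.7 393.3] ((2.3684120178222656, 628.9952392578125), (350.7476501464844, 154.9143524169922), 56.82566452026367)
[]
white 1923 [193.7 244.4] ((445.40985107421875, 246.50076293945312), (130.2511749267578, 172.17776489257812), 2.8779146671295166)
[(np.int32(21), array([0.4936, 0.1843])), (np.int32(17), array([0.4872, 0.3132])), (np.int32(356), array([0.4464, 0.2472])), (np.int32(18), array([0.404 , 0.1788])), (np.int32(18), array([0.3973, 0.3091]))]
white 2140 [358.8 309.8] ((262.21392822265625, -257.56317138671875), (131.3410186767578, 171.5698699951172), 29.269887924194336)
[(np.int32(18), array([ 0.3335, -0.292 ])), (np.int32(379), array([ 0.2619, -0.2584])), (np.int32(19), array([ 0.2696, -0.1787])), (np.int32(17), array([ 0.2549, -0.3355])), (np.int32(20), array([ 0.1919, -0.2227]))]
yel 75 [372.1 242.6] [ 0.45106
[... 3011 characters left out ...]
[ 0.88783605 -0.04805358] [415 209   6  12]
blk 347 [305.9 241.4] [ 0.60955066 -0.10878493] [284 233  56  17]
blk 209 [ 68.1 268. ] [ 0.0830505  -0.15104864] [ 25 240  79  39]
blk 71 [305.  253.4] [ 0.60398499 -0.14150347] [285 250  41   8]
blk 375 [404.1 281.4] [ 0.81069523 -0.22549346] [395 259  18  46]
blk 210 [250.3 269.9] [ 0.4791589  -0.17793858] [244 261  13  19]
blk 640 [419.5 335.6] [ 0.81111932 -0.34915038] [409 306  22  61]
blk 424 [153.1 324.7] [ 0.28019437 -0.29489831] [139 313  30  25]
blk 250 [233.  346.2] [ 0.43956006 -0.34912751] [226 336  15  21]
blk 33 [350.  374.4] [ 0.65873231 -0.41733195] [347 367   6  16]
blk 80 [227.6 372.8] [ 0.42891683 -0.40046412] [219 368  25  10]
```

```bash
cat >> meas.py <<'E'
def cyl(c,m,zt,r):
    cn=max(cv2.findContours(m.astype(np.uint8),0,1)[0],key=cv2.contourArea)[:,0].astype(float)
    q=toplane(c,cn,zt); o=np.linalg.inv(c['view'])[:2,3]
    d=q.mean(0)-o; d/=np.linalg.norm(d); l=np.array([-d[1],d[0]])
    s=q@l; return d*((q@d).max()-r)+l*(s.max()+s.min())/2, s.max()-s.min()
def near(m,u,v,amin=20):
    b=[x for x in blobs(m,amin)]; return min(b,key=lambda x:np.hypot(*(x[1]-[u,v])))
E
python3 - <<'E'
from meas import *
from scipy.spatial.transform import Rotation as R
s=monitor.read_state(); print(R.from_rotvec(s['tcp_rot']).as_matrix().round(3).tolist())
px=dict(top=dict(b1=(331,233),pin=(372,243),b2=(392,248),br=(381,180),e=(350,238)),side=dict(b1=(250,268),pin=(240,316),b2=(233,346),br=(323,292),e=(246,297)))
for n in('top','side'):
    c=np.load(f'last_{n}.npz'); H=hsv(c); print(n)
    for k in('b1','b2'):
        b=near(H[...,2]<55,*px[n][k]); print(k,b[0],b[3],*cyl(c,b[2],.11,.014))
    b=near((H[...,0]>22)&(H[...,0]<34)&(H[...,1]>150),*px[n]['pin']); print('pin',b[0],b[3],*cyl(c,b[2],.11,.013))
    u,v=px[n]['br']; print('br',H[v-14:v+14:3,u-12:u+13:3].tolist() if 0 else '')
    u,v=px[n]['e']; print(H[v-5:v+6,u-5:u+6,2]); 
    g=(H[...,0]>55)&(H[...,0]<100)&(H[...,1]>60); g[:, :150]=0
    b=near(g,283,190,400) if n=='top' else near(g,304,213,400)
    print(b[0],b[3],rect(c,b[2],.125),holes(c,b[2],.125))
    f=cv2.cvtColor(c['frame'],cv2.COLOR_RGB2BGR); u,v=px[n]['br']; cv2.imwrite(f'pics/br_{n}.png',cv2.resize(f[v-30:v+50,u-50:u+50],None,fx=6,fy=6,interpolation=cv2.INTER_NEAREST))
E
```

```text
[[-0.001, 0.351, 0.936], [-0.002, 0.936, -0.351], [-1.0, -0.002, -0.0]]
top
b1 286 [266 378  36  21] [ 0.03933396 -0.03753209] 0.09174319148609437
b2 286 [266 378  36  21] [ 0.03933396 -0.03753209] 0.09174319148609437
pin 79 [366 238  12  10] [ 0.45188946 -0.28143662] 0.02457148905779885
br 
[[176 175 174 175 175 174 173 172 172 171 172]
 [176 176 177 176 176 176 177 175 175 172 173]
 [172 174 175 175 171 164 169 173 174 174 175]
 [169 169 168 159 139 120 138 160 171 174 173]
 [169 169 153 119  90  81  91 122 158 170 172]
 [171 167 140  98  78  82  91 107 147 165 170]
 [171 170 151 116  95  96 107 119 151 168 169]
 [172 174 172 160 134 118 123 134 159 171 168]
 [176 175 172 169 161 144 143 156 166 172 172]
 [177 177 177 173 164 160 168 174 174 173 173]
 [176 176 176 176 177 177 175 175 175 175 174]]
2057 [253 161  61  48] ((612.7167358398438, -20.59222412109375), (127.85295867919922, 164.83546447753906), 6.805635929107666) [(np.int32(35), array([ 0.6646, -0.0794])), (np.int32(37), array([0.6499, 0.049 ])), (np.int32(241), array([ 0.6277, -0.0184])), (np.int32(35), array([ 0.5753, -0.
[... 344 characters left out ...]
 113 114 113 114 118 120]
 [119 119 105  82  79  82  87 104 116 118 120]
 [118 105  75  61  60  61  63  72 105 117 120]
 [115  77  58  59  60  59  60  58  94 118 119]
 [110  60  52  55  58  58  60  59  69 114 119]
 [113  59  51  57  58  57  57  60  79 115 118]
 [116  72  55  57  59  60  59  59  89 116 119]
 [118  97  71  59  59  58  59  83 111 117 118]
 [115 113 109  96  84  83 104 112 117 118 117]
 [117 116 115 112 108 110 114 115 118 118 117]]
3269 [272 180  67  70] ((614.2518920898438, -37.19654083251953), (130.4152069091797, 201.15243530273438), 6.373194217681885) [(np.int32(15), array([0.6493, 0.0443])), (np.int32(12), array([0.5608, 0.0342])), (np.int32(12), array([ 0.666 , -0.0839]))]
```

View pics/br_top.png

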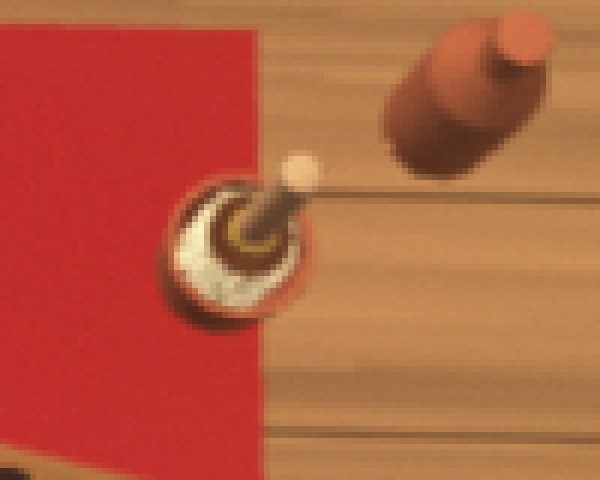

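View pics/br_side.png

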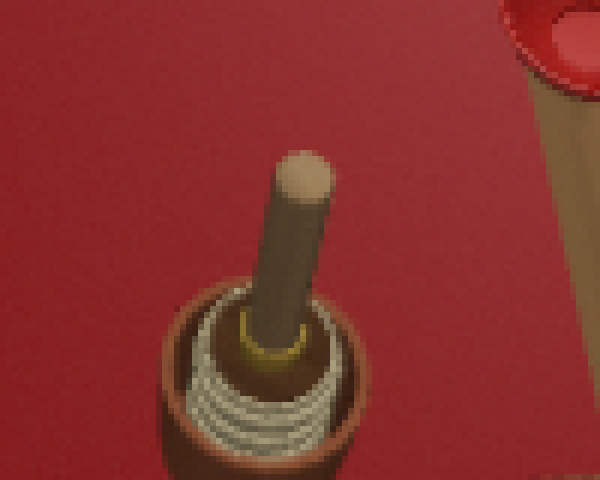

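```bash
python3 - <<'E'
from meas import *
t=np.load('last_top.npz'); s=np.load('last_side.npz')
print('brush',plane(t,381,178.5,.201),plane(s,323.4,291.2,.201))
for n,c,uv in(('t',t,(371,190)),('s',s,(317,324))):
    H=hsv(c); m=((H[...,0]<14)|(H[...,0]>172))&(H[...,1]>90)&(H[...,2]>100)
    print('cup',plane(c,*uv,.06))
for n,(u,v) in dict(b1=(331.3,233),b2=(392.3,248.5),e=(350,238.3),f=(418,156)).items(): print(n,plane(t,u,v,.11 if n[0]=='b' else .07 if n=='e' else .16))
print(plane(s,245.5,297.5,.07))
# yaw fits of press bore handle
f=cv2.cvtColor(t['frame'],cv2.COLOR_RGB2BGR)
cv2.imwrite('pics/rack.png',cv2.resize(f[215:270,310:410],None,fx=7,fy=7,interpolation=cv2.INTER_NEAREST))
E
```

```text
brush [ 0.61608288 -0.28866513  0.201     ] [ 0.616355   -0.28884207  0.201     ]
cup [ 0.61745024 -0.28922748  0.06      ]
cup [ 0.61690651 -0.28959699  0.06      ]
b1 [ 0.47582076 -0.16372349  0.11      ]
b2 [ 0.4357378  -0.33726144  0.11      ]
e [ 0.46722924 -0.22329302  0.07      ]
f [ 0.69603978 -0.40439446  0.16      ]
[ 0.46627197 -0.22313675  0.07      ]
```

View pics/rack.png

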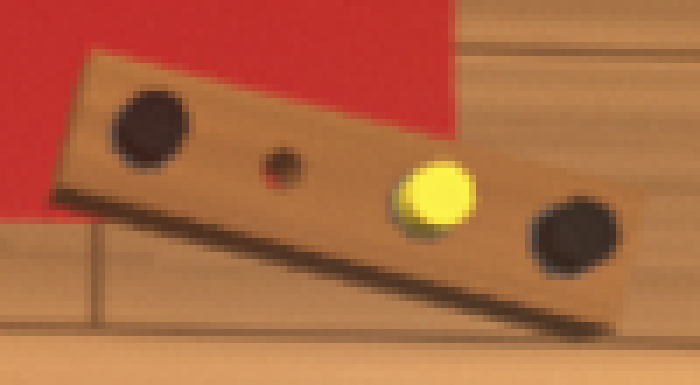

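play_rows(deltas=[{"x":5,"y":-15,"z":10,"wz":-1,"fingers":-0.2},{"x":20,"y":-50,"z":30,"wz":-3,"fingers":-0.2},{"x":45,"y":-105,"z":60,"wz":-6,"fingers":-0.2},{"x":70,"y":-160,"z":90,"wz":-9,"fingers":-0.2},{"x":95,"y":-215,"z":120,"wz":-12,"fingers":-0.2},{"x":118,"y":-272,"z":147,"wz":-15,"fingers":-0.2},{"x":142,"y":-330,"z":147,"wz":-18,"fingers":-0.2},{"x":165,"y":-388,"z":147,"wz":-20,"fingers":-0.2},{"x":188,"y":-446,"z":147,"wz":-22,"fingers":-0.2},{"x":212,"y":-504,"z":147,"wz":-24,"fingers":-0.2},{"x":235,"y":-562,"z":147,"wz":-26,"fingers":-0.2},{"x":258,"y":-620,"z":147,"wz":-28,"fingers":-0.2},{"x":282,"y":-678,"z":147,"wz":-30,"fingers":-0.2},{"x":305,"y":-736,"z":147,"wz":-32,"fingers":-0.2},{"x":328,"y":-794,"z":147,"wz":-33,"fingers":-0.2},{"x":350,"y":-850,"z":147,"wz":-34,"fingers":-0.2},{"x":368,"y":-895,"z":147,"wz":-34.4,"fingers":-0.2},{"x":377,"y":-915,"z":147,"wz":-34.4,"fingers":-0.2},{"x":379.5,"y":-921,"z":147,"wz":-34.4,"fingers":-0.2},{"x":379.5,"y":-921,"z":147,"wz":-34.4,"fingers":-0.2}], grip_force=50)

```text
schema error: expected keys wx, wy, wz, x, y, z, fingers
```

play_rows(deltas=[{"wx":0,"wy":0,"x":20,"y":-50,"z":30,"wz":-3,"fingers":-0.2},{"wx":0,"wy":0,"x":70,"y":-160,"z":90,"wz":-9,"fingers":-0.2},{"wx":0,"wy":0,"x":118,"y":-272,"z":147,"wz":-15,"fingers":-0.2},{"wx":0,"wy":0,"x":142,"y":-330,"z":147,"wz":-18,"fingers":-0.2},{"wx":0,"wy":0,"x":165,"y":-388,"z":147,"wz":-20,"fingers":-0.2},{"wx":0,"wy":0,"x":188,"y":-446,"z":147,"wz":-22,"fingers":-0.2},{"wx":0,"wy":0,"x":212,"y":-504,"z":147,"wz":-24,"fingers":-0.2},{"wx":0,"wy":0,"x":235,"y":-562,"z":147,"wz":-26,"fingers":-0.2},{"wx":0,"wy":0,"x":258,"y":-620,"z":147,"wz":-28,"fingers":-0.2},{"wx":0,"wy":0,"x":282,"y":-678,"z":147,"wz":-30,"fingers":-0.2},{"wx":0,"wy":0,"x":305,"y":-736,"z":147,"wz":-32,"fingers":-0.2},{"wx":0,"wy":0,"x":328,"y":-794,"z":147,"wz":-33,"fingers":-0.2},{"wx":0,"wy":0,"x":350,"y":-850,"z":147,"wz":-34,"fingers":-0.2},{"wx":0,"wy":0,"x":368,"y":-895,"z":147,"wz":-34.4,"fingers":-0.2},{"wx":0,"wy":0,"x":377,"y":-915,"z":147,"wz":-34.4,"fingers":-0.2},{"wx":0,"wy":0,"x":379.5,"y":-921,"z":147,"wz":-34.4,"fingers":-0.2},{"wx":0,"wy":0,"x":379.5,"y":-921,"z":147,"wz":-34.4,"fingers":-0.2}], grip_force=50)

```text
time: 2.22
tool_pos: [0.6167, -0.2925, 0.3982]
tcp_rot: [0.75, 1.44, -0.751]
wrist_force: [-0.1, -0.4, -0.8]
width: 0.6
```

```bash
cat > st.py <<'E'
from h import *
from scipy.spatial.transform import Rotation as R
s=monitor.read_state(); m=R.from_rotvec(s['tcp_rot']).as_matrix()
print(s['time'],s['tool_pos'].round(4),'jaw',np.degrees(np.arctan2(m[1,1],m[0,1])).round(2),'down',m[:,0].round(3),'F',s['wrist_force'].round(1),'w',round(s['width'],3),'q',s['q'].round(2))
E
python3 - <<'E'
from h import *
cam('side','s1.png')
exec(open('st.py').read())
E
```

```text
2.275 [ 0.6171 -0.294   0.3978] jaw 34.83 down [-0.002 -0.001 -1.   ] F [ 1.6 -2.3  0.3] w 0.598 q [-0.48  0.23  1.38 -0.    1.53 -1.09]
```

play_rows(deltas=[{"wx":0,"wy":0,"wz":0,"x":0,"y":0,"z":0,"fingers":-0.2}])

```text
time: 2.4
tool_pos: [0.6163, -0.2894, 0.3989]
tcp_rot: [0.75, 1.44, -0.749]
wrist_force: [-0.3, -0.2, -0.3]
width: 0.602
```

View pics/s1.png

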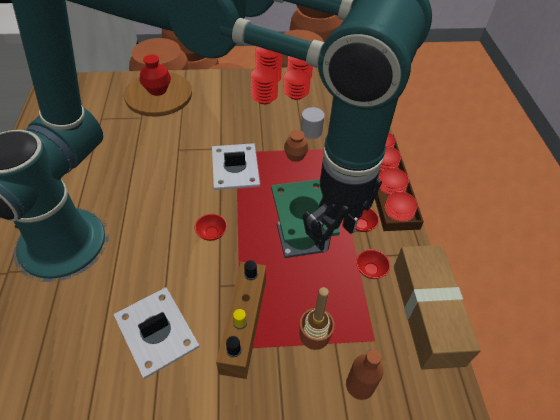

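The gripper is settled above the brush, seen in the side view at (323,291). I'll go down and grip it.

play_rows(deltas=[{"wx":0,"wy":0,"wz":0,"x":0,"y":0,"z":-30,"fingers":-0.2},{"wx":0,"wy":0,"wz":0,"x":0,"y":0,"z":-80,"fingers":-0.2},{"wx":0,"wy":0,"wz":0,"x":0,"y":0,"z":-130,"fingers":-0.2},{"wx":0,"wy":0,"wz":0,"x":0,"y":0,"z":-170,"fingers":-0.2},{"wx":0,"wy":0,"wz":0,"x":0,"y":0,"z":-195,"fingers":-0.2},{"wx":0,"wy":0,"wz":0,"x":0,"y":0,"z":-208,"fingers":-0.2},{"wx":0,"wy":0,"wz":0,"x":0,"y":0,"z":-215,"fingers":-0.2},{"wx":0,"wy":0,"wz":0,"x":0,"y":0,"z":-215,"fingers":1},{"wx":0,"wy":0,"wz":0,"x":0,"y":0,"z":-215,"fingers":1},{"wx":0,"wy":0,"wz":0,"x":0,"y":0,"z":-215,"fingers":1},{"wx":0,"wy":0,"wz":0,"x":0,"y":0,"z":-215,"fingers":1},{"wx":0,"wy":0,"wz":0,"x":0,"y":0,"z":-215,"fingers":1}], grip_force=50)

```text
time: 3.9
tool_pos: [0.6174, -0.2894, 0.1869]
tcp_rot: [0.748, 1.435, -0.748]
wrist_force: [0.7, 0.3, 5.2]
width: 0.222
```

```bash
python3 st.py
```

```text
3.9 [ 0.6174 -0.2894  0.1869] jaw 35.04 down [ 0.002 -0.001 -1.   ] F [0.7 0.3 5.2] w 0.222 q [-0.47  0.32  1.66  0.    1.16 -1.09]
```

play_rows(deltas=[{"wx":0,"wy":0,"wz":0,"x":0,"y":0,"z":20,"fingers":1},{"wx":0,"wy":0,"wz":0,"x":0,"y":0,"z":55,"fingers":1},{"wx":0,"wy":0,"wz":0,"x":0,"y":0,"z":100,"fingers":1},{"wx":0,"wy":0,"wz":0,"x":0,"y":0,"z":145,"fingers":1},{"wx":0,"wy":0,"wz":0,"x":0,"y":10,"z":175,"fingers":1},{"wx":0,"wy":0,"wz":0,"x":0,"y":35,"z":185,"fingers":1},{"wx":0,"wy":0,"wz":0,"x":-1,"y":70,"z":185,"fingers":1},{"wx":0,"wy":0,"wz":0,"x":-2,"y":110,"z":185,"fingers":1},{"wx":0,"wy":0,"wz":0,"x":-2,"y":150,"z":185,"fingers":1},{"wx":0,"wy":0,"wz":0,"x":-3,"y":190,"z":185,"fingers":1},{"wx":0,"wy":0,"wz":0,"x":-3.5,"y":225,"z":185,"fingers":1},{"wx":0,"wy":0,"wz":0,"x":-3.5,"y":252,"z":185,"fingers":1},{"wx":0,"wy":0,"wz":0,"x":-3.5,"y":265,"z":185,"fingers":1},{"wx":0,"wy":0,"wz":0,"x":-3.5,"y":268.5,"z":185,"fingers":1},{"wx":0,"wy":0,"wz":0,"x":-3.5,"y":268.5,"z":185,"fingers":1},{"wx":0,"wy":0,"wz":0,"x":-3.5,"y":268.5,"z":185,"fingers":1}])

```text
time: 5.9
tool_pos: [0.613, -0.0214, 0.3702]
tcp_rot: [0.749, 1.438, -0.749]
wrist_force: [-0.8, -0.3, -1.3]
width: 0.221
```

```bash
python3 - <<'E'
from h import *
cam('side','s2.png');cam('top','t2.png')
exec(open('st.py').read())
E
```

```text
6.0 [ 0.6131 -0.0214  0.3703] jaw 34.97 down [-0. -0. -1.] F [-0.1  0.1 -0.4] w 0.219 q [-0.08  0.1   1.59 -0.    1.46 -0.69]
```

View pics/s2.png

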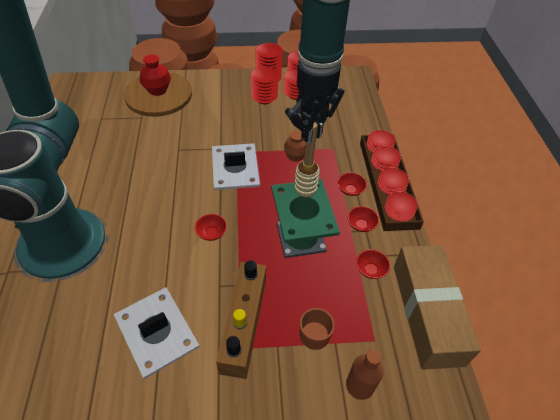

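View pics/t2.png

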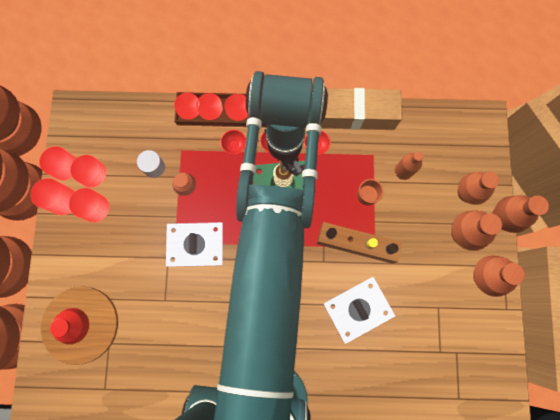

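The brush hangs upright over the bore, with its head at side view (307,180). Now two strokes.

play_rows(deltas=[{"wx":0,"wy":0,"wz":0,"x":0,"y":0,"z":-20,"fingers":1},{"wx":0,"wy":0,"wz":0,"x":0,"y":0,"z":-45,"fingers":1},{"wx":0,"wy":0,"wz":0,"x":0,"y":0,"z":-65,"fingers":1},{"wx":0,"wy":0,"wz":0,"x":0,"y":0,"z":-85,"fingers":1},{"wx":0,"wy":0,"wz":0,"x":0,"y":0,"z":-105,"fingers":1},{"wx":0,"wy":0,"wz":0,"x":0,"y":0,"z":-125,"fingers":1},{"wx":0,"wy":0,"wz":0,"x":0,"y":0,"z":-145,"fingers":1},{"wx":0,"wy":0,"wz":0,"x":0,"y":0,"z":-158,"fingers":1},{"wx":0,"wy":0,"wz":0,"x":0,"y":0,"z":-167,"fingers":1},{"wx":0,"wy":0,"wz":0,"x":0,"y":0,"z":-172,"fingers":1},{"wx":0,"wy":0,"wz":0,"x":0,"y":0,"z":-174,"fingers":1},{"wx":0,"wy":0,"wz":0,"x":0,"y":0,"z":-174,"fingers":1}])

```text
time: 7.5
tool_pos: [0.6133, -0.0205, 0.1967]
tcp_rot: [0.748, 1.437, -0.748]
wrist_force: [-0.6, -0.3, -0.8]
width: 0.218
```

```bash
python3 st.py
```

```text
7.5 [ 0.6133 -0.0205  0.1967] jaw 35.04 down [ 0.001 -0.    -1.   ] F [-0.6 -0.3 -0.8] w 0.218 q [-0.07  0.19  1.8   0.    1.15 -0.69]
```

play_rows(deltas=[{"wx":0,"wy":0,"wz":0,"x":0,"y":0,"z":-2,"fingers":1},{"wx":0,"wy":0,"wz":0,"x":0,"y":0,"z":-3,"fingers":1},{"wx":0,"wy":0,"wz":0,"x":0,"y":0,"z":-3,"fingers":1},{"wx":0,"wy":0,"wz":0,"x":0,"y":0,"z":15,"fingers":1},{"wx":0,"wy":0,"wz":0,"x":0,"y":0,"z":40,"fingers":1},{"wx":0,"wy":0,"wz":0,"x":0,"y":0,"z":65,"fingers":1},{"wx":0,"wy":0,"wz":0,"x":0,"y":0,"z":85,"fingers":1},{"wx":0,"wy":0,"wz":0,"x":0,"y":0,"z":97,"fingers":1},{"wx":0,"wy":0,"wz":0,"x":0,"y":0,"z":97,"fingers":1},{"wx":0,"wy":0,"wz":0,"x":0,"y":0,"z":80,"fingers":1},{"wx":0,"wy":0,"wz":0,"x":0,"y":0,"z":55,"fingers":1},{"wx":0,"wy":0,"wz":0,"x":0,"y":0,"z":30,"fingers":1},{"wx":0,"wy":0,"wz":0,"x":0,"y":0,"z":10,"fingers":1},{"wx":0,"wy":0,"wz":0,"x":0,"y":0,"z":0,"fingers":1},{"wx":0,"wy":0,"wz":0,"x":0,"y":0,"z":-3,"fingers":1},{"wx":0,"wy":0,"wz":0,"x":0,"y":0,"z":-3,"fingers":1},{"wx":0,"wy":0,"wz":0,"x":0,"y":0,"z":-3,"fingers":1}])

```text
time: 9.62
tool_pos: [0.6134, -0.0205, 0.1937]
tcp_rot: [0.748, 1.437, -0.748]
wrist_force: [0.4, -0.6, -1.3]
width: 0.218
```

```bash
python3 st.py
```

```text
9.625 [ 0.6134 -0.0205  0.1937] jaw 35.04 down [ 0.001 -0.    -1.   ] F [ 0.4 -0.6 -1.3] w 0.218 q [-0.07  0.19  1.8   0.    1.14 -0.69]
```

play_rows(deltas=[{"wx":0,"wy":0,"wz":0,"x":0,"y":0,"z":18,"fingers":1},{"wx":0,"wy":0,"wz":0,"x":0,"y":0,"z":43,"fingers":1},{"wx":0,"wy":0,"wz":0,"x":0,"y":0,"z":68,"fingers":1},{"wx":0,"wy":0,"wz":0,"x":0,"y":0,"z":88,"fingers":1},{"wx":0,"wy":0,"wz":0,"x":0,"y":0,"z":100,"fingers":1},{"wx":0,"wy":0,"wz":0,"x":0,"y":0,"z":100,"fingers":1},{"wx":0,"wy":0,"wz":0,"x":0,"y":0,"z":120,"fingers":1},{"wx":0,"wy":0,"wz":0,"x":0,"y":0,"z":150,"fingers":1},{"wx":0,"wy":0,"wz":0,"x":0,"y":-5,"z":170,"fingers":1},{"wx":0,"wy":0,"wz":0,"x":1,"y":-25,"z":177,"fingers":1},{"wx":0,"wy":0,"wz":0,"x":1,"y":-60,"z":177,"fingers":1},{"wx":0,"wy":0,"wz":0,"x":2,"y":-100,"z":177,"fingers":1},{"wx":0,"wy":0,"wz":0,"x":2,"y":-140,"z":177,"fingers":1},{"wx":0,"wy":0,"wz":0,"x":3,"y":-180,"z":177,"fingers":1},{"wx":0,"wy":0,"wz":0,"x":3,"y":-220,"z":177,"fingers":1},{"wx":0,"wy":0,"wz":0,"x":4,"y":-250,"z":177,"fingers":1},{"wx":0,"wy":0,"wz":0,"x":4,"y":-265,"z":177,"fingers":1},{"wx":0,"wy":0,"wz":0,"x":4,"y":-268.5,"z":177,"fingers":1},{"wx":0,"wy":0,"wz":0,"x":4,"y":-268.5,"z":177,"fingers":1},{"wx":0,"wy":0,"wz":0,"x":4,"y":-268.5,"z":177,"fingers":1}])

```text
time: 12.12
tool_pos: [0.6172, -0.2879, 0.3705]
tcp_rot: [0.747, 1.439, -0.747]
wrist_force: [1.2, 0.2, -1.5]
width: 0.218
```

```bash
python3 st.py; python3 -c "
from h import *
cam('side','s3.png')"
```

```text
12.125 [ 0.6172 -0.2879  0.3705] jaw 35.11 down [ 0.  0. -1.] F [ 1.2  0.2 -1.5] w 0.218 q [-0.47  0.23  1.43  0.    1.48 -1.09]
```

View pics/s3.png

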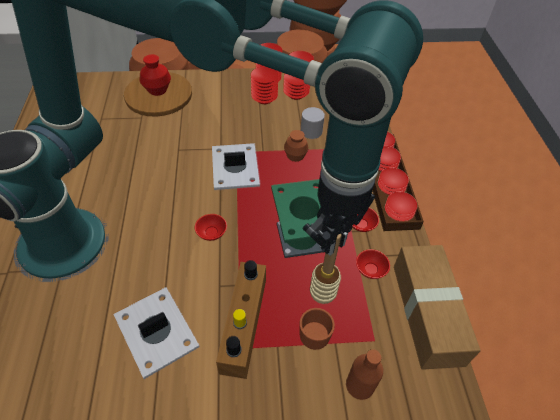

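play_rows(deltas=[{"wx":0,"wy":0,"wz":0,"x":0,"y":0,"z":-20,"fingers":1},{"wx":0,"wy":0,"wz":0,"x":0,"y":0,"z":-50,"fingers":1},{"wx":0,"wy":0,"wz":0,"x":0,"y":0,"z":-85,"fingers":1},{"wx":0,"wy":0,"wz":0,"x":0,"y":0,"z":-115,"fingers":1},{"wx":0,"wy":0,"wz":0,"x":0,"y":0,"z":-140,"fingers":1},{"wx":0,"wy":0,"wz":0,"x":0,"y":0,"z":-160,"fingers":1},{"wx":0,"wy":0,"wz":0,"x":0,"y":0,"z":-174,"fingers":1},{"wx":0,"wy":0,"wz":0,"x":0,"y":0,"z":-180,"fingers":1},{"wx":0,"wy":0,"wz":0,"x":0,"y":0,"z":-184,"fingers":1},{"wx":0,"wy":0,"wz":0,"x":0,"y":0,"z":-184,"fingers":1},{"wx":0,"wy":0,"wz":0,"x":0,"y":0,"z":-184,"fingers":1}])

```text
time: 13.55
tool_pos: [0.6174, -0.2892, 0.1871]
tcp_rot: [0.748, 1.437, -0.748]
wrist_force: [-0.2, -0.1, -1.1]
width: 0.219
```

```bash
python3 st.py
```

```text
13.55 [ 0.6174 -0.2892  0.1871] jaw 35.04 down [ 0.001 -0.001 -1.   ] F [-0.2 -0.1 -1.1] w 0.219 q [-0.47  0.32  1.66  0.    1.16 -1.09]
```

play_rows(deltas=[{"wx":0,"wy":0,"wz":0,"x":0,"y":0,"z":0,"fingers":0.2},{"wx":0,"wy":0,"wz":0,"x":0,"y":0,"z":0,"fingers":-0.2},{"wx":0,"wy":0,"wz":0,"x":0,"y":0,"z":0,"fingers":-0.2},{"wx":0,"wy":0,"wz":0,"x":0,"y":0,"z":0,"fingers":-0.2},{"wx":0,"wy":0,"wz":0,"x":0,"y":0,"z":20,"fingers":-0.2},{"wx":0,"wy":0,"wz":0,"x":0,"y":0,"z":60,"fingers":-0.2},{"wx":0,"wy":0,"wz":0,"x":0,"y":0,"z":110,"fingers":-0.2},{"wx":0,"wy":0,"wz":0,"x":0,"y":0,"z":150,"fingers":-0.2},{"wx":0,"wy":0,"wz":0,"x":-10,"y":40,"z":160,"fingers":-0.2},{"wx":0,"wy":0,"wz":5,"x":-20,"y":90,"z":160,"fingers":-0.2},{"wx":0,"wy":0,"wz":10,"x":-30,"y":140,"z":160,"fingers":-0.2},{"wx":0,"wy":0,"wz":15,"x":-40,"y":190,"z":160,"fingers":-0.2}])

```text
time: 15.05
tool_pos: [0.5768, -0.0976, 0.3484]
tcp_rot: [0.544, 1.499, -0.543]
wrist_force: [0.5, 0.2, 0.2]
width: 0.596
```

```bash
python3 st.py; python3 -c "
from h import *
cam('side','s4.png'); cam('top','t4.png')"
```

```text
15.05 [ 0.5768 -0.0976  0.3484] jaw 50.18 down [ 0.003 -0.    -1.   ] F [0.5 0.2 0.2] w 0.596 q [-0.21  0.05  1.68  0.    1.41 -1.09]
```

View pics/s4.png

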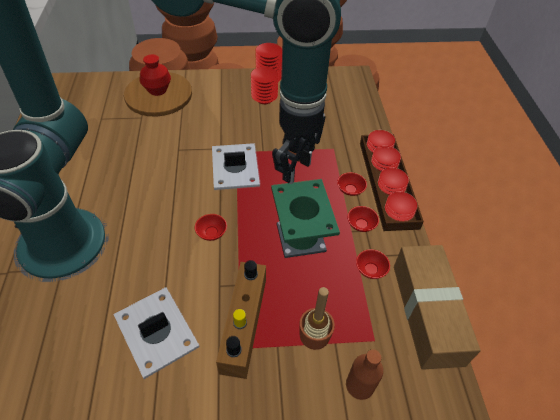

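View pics/t4.png

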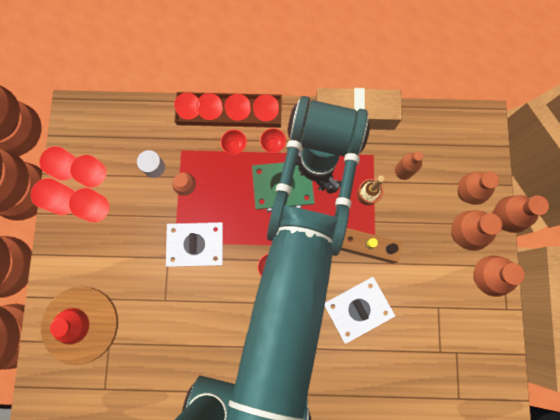

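The brush is back in its cup, at side view (316,325), and the cover is unmoved at top view (194,244). I'm moving to the cover.

play_rows(deltas=[{"wx":0,"wy":0,"wz":5,"x":-15,"y":35,"z":0,"fingers":-0.2},{"wx":0,"wy":0,"wz":11,"x":-35,"y":85,"z":0,"fingers":-0.2},{"wx":0,"wy":0,"wz":17,"x":-53,"y":135,"z":0,"fingers":-0.2},{"wx":0,"wy":0,"wz":23,"x":-72,"y":185,"z":0,"fingers":-0.2},{"wx":0,"wy":0,"wz":29,"x":-90,"y":235,"z":-20,"fingers":-0.2},{"wx":0,"wy":0,"wz":35,"x":-110,"y":285,"z":-50,"fingers":-0.2},{"wx":0,"wy":0,"wz":40,"x":-125,"y":325,"z":-90,"fingers":-0.2},{"wx":0,"wy":0,"wz":43,"x":-131.4,"y":346,"z":-130,"fingers":-0.2},{"wx":0,"wy":0,"wz":43,"x":-131.4,"y":346,"z":-150,"fingers":-0.2},{"wx":0,"wy":0,"wz":43,"x":-131.4,"y":346,"z":-150,"fingers":-0.2},{"wx":0,"wy":0,"wz":43,"x":-131.4,"y":346,"z":-150,"fingers":-0.2}])

```text
time: 16.52
tool_pos: [0.447, 0.2471, 0.1981]
tcp_rot: [-0.04, 1.568, 0.042]
wrist_force: [-0.9, 0.2, 0.5]
width: 0.603
```

```bash
python3 st.py; python3 -c "
from meas import *
c=cam('side','s5.png')
H=hsv(c); w=(H[...,1]<40)&(H[...,2]>150)
b=near(w,234,166,400); print(b[0],b[1],rect(c,b[2],.01))
"
```

```text
16.525 [0.447  0.2471 0.1981] jaw 93.0 down [ 0.003  0.001 -1.   ] F [-0.9  0.2  0.5] w 0.603 q [ 0.46 -0.01  2.01 -0.    1.13 -1.17]
1298 [234.65331279 166.35285054] ((445.50982666015625, 247.9811248779297), (129.41363525390625, 169.79039001464844), 2.607672929763794)
```

View pics/s5.png

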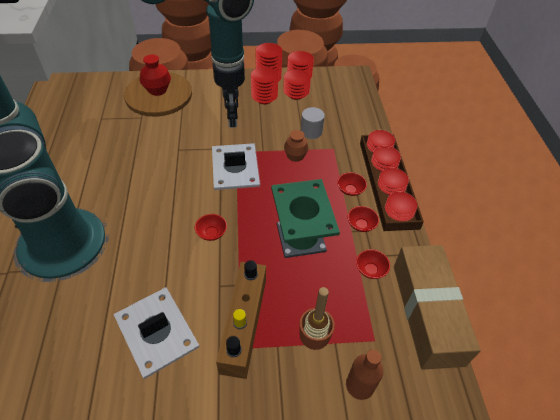

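The cover is unmoved at (234,166) with the gripper above it. I'll grip it.

play_rows(deltas=[{"wx":0,"wy":0,"wz":0,"x":0,"y":0,"z":-30,"fingers":-0.2},{"wx":0,"wy":0,"wz":0,"x":0,"y":0,"z":-70,"fingers":-0.2},{"wx":0,"wy":0,"wz":0,"x":0,"y":0,"z":-105,"fingers":-0.2},{"wx":0,"wy":0,"wz":0,"x":0,"y":0,"z":-130,"fingers":-0.2},{"wx":0,"wy":0,"wz":0,"x":0,"y":0,"z":-145,"fingers":-0.2},{"wx":0,"wy":0,"wz":0,"x":0,"y":0,"z":-154,"fingers":-0.2},{"wx":0,"wy":0,"wz":0,"x":0,"y":0,"z":-154,"fingers":-0.2},{"wx":0,"wy":0,"wz":0,"x":0,"y":0,"z":-154,"fingers":1},{"wx":0,"wy":0,"wz":0,"x":0,"y":0,"z":-154,"fingers":1},{"wx":0,"wy":0,"wz":0,"x":0,"y":0,"z":-154,"fingers":1},{"wx":0,"wy":0,"wz":0,"x":0,"y":0,"z":-154,"fingers":1},{"wx":0,"wy":0,"wz":0,"x":0,"y":0,"z":-154,"fingers":1}], grip_force=80)

```text
time: 18.08
tool_pos: [0.4465, 0.2473, 0.0434]
tcp_rot: [-0.041, 1.569, 0.042]
wrist_force: [-0.1, -1.3, 6.5]
width: 0.171
```

```bash
python3 st.py
```

```text
18.075 [0.4465 0.2473 0.0434] jaw 93.06 down [ 0.002  0.001 -1.   ] F [-0.1 -1.3  6.5] w 0.171 q [ 0.46  0.19  2.13 -0.    0.82 -1.17]
```

play_rows(deltas=[{"wx":0,"wy":0,"wz":0,"x":0,"y":0,"z":10,"fingers":1},{"wx":0,"wy":0,"wz":0,"x":0,"y":0,"z":35,"fingers":1},{"wx":0,"wy":0,"wz":0,"x":0,"y":0,"z":70,"fingers":1},{"wx":0,"wy":0,"wz":0,"x":0,"y":0,"z":110,"fingers":1},{"wx":0,"wy":0,"wz":0,"x":0,"y":0,"z":150,"fingers":1},{"wx":0,"wy":0,"wz":0,"x":5,"y":-8,"z":180,"fingers":1},{"wx":0,"wy":0,"wz":0,"x":17,"y":-27,"z":190,"fingers":1},{"wx":0,"wy":0,"wz":0.5,"x":35,"y":-56,"z":190,"fingers":1},{"wx":0,"wy":0,"wz":1,"x":56,"y":-90,"z":190,"fingers":1},{"wx":0,"wy":0,"wz":1.5,"x":77,"y":-124,"z":190,"fingers":1},{"wx":0,"wy":0,"wz":2,"x":98,"y":-158,"z":190,"fingers":1},{"wx":0,"wy":0,"wz":2.5,"x":120,"y":-192,"z":190,"fingers":1},{"wx":0,"wy":0,"wz":3,"x":140,"y":-224,"z":190,"fingers":1},{"wx":0,"wy":0,"wz":3.6,"x":155,"y":-248,"z":190,"fingers":1},{"wx":0,"wy":0,"wz":3.6,"x":164,"y":-262,"z":190,"fingers":1},{"wx":0,"wy":0,"wz":3.6,"x":167,"y":-267.5,"z":190,"fingers":1},{"wx":0,"wy":0,"wz":3.6,"x":167,"y":-267.5,"z":190,"fingers":1},{"wx":0,"wy":0,"wz":3.6,"x":167,"y":-267.5,"z":190,"fingers":1}])

```text
time: 20.32
tool_pos: [0.6121, -0.0196, 0.2322]
tcp_rot: [-0.091, 1.569, 0.092]
wrist_force: [0.1, -0.2, -5.4]
width: 0.174
```

```bash
python3 st.py; python3 -c "
from meas import *
c=cam('side','s6.png')
H=hsv(c); w=(H[...,1]<40)&(H[...,2]>150)
for b in blobs(w,150): print(b[0],b[1],b[3],rect(c,b[2],.201),holes(c,b[2],.201))
"
```

```text
20.325 [ 0.6121 -0.0196  0.2322] jaw 96.69 down [-0.001  0.    -1.   ] F [ 0.1 -0.2 -5.4] w 0.174 q [-0.07  0.16  1.77  0.    1.21 -1.76]
2096 [304.69465649 192.5625    ] [271 158  72  62] ((610.8824462890625, -21.36724853515625), (128.39268493652344, 169.1248016357422), 6.540249347686768) [(np.int32(30), array([0.5588, 0.0377])), (np.int32(36), array([ 0.6628, -0.0804])), (np.int32(39), array([ 0.574 , -0.0911]))]
543 [437.80110497 293.98710866] [414 287  49  15] ((833.8211669921875, -307.0146789550781), (87.21022033691406, 25.47433853149414), 0.08307865262031555) []
3247 [154.86910995 331.6867878 ] [114 288  85  89] ((304.8387145996094, -347.2275390625), (104.1426010131836, 136.16183471679688), 29.228679656982422) [(np.int32(42), array([ 0.3115, -0.2837])), (np.int32(770), array([ 0.3043, -0.3459])), (np.int32(42), array([ 0.2485, -0.3189])), (np.int32(47), array([ 0.3623, -0.3749])), (np.int32(49), array([ 0.2994, -0.4097]))]
```

View pics/s6.png

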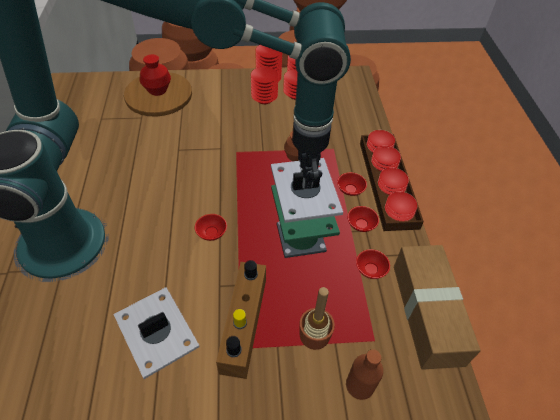

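play_rows(deltas=[{"wx":0,"wy":0,"wz":0,"x":1.5,"y":-0.5,"z":-10,"fingers":1},{"wx":0,"wy":0,"wz":0,"x":1.5,"y":-0.5,"z":-25,"fingers":1},{"wx":0,"wy":0,"wz":0,"x":1.5,"y":-0.5,"z":-40,"fingers":1},{"wx":0,"wy":0,"wz":0,"x":1.5,"y":-0.5,"z":-50,"fingers":1},{"wx":0,"wy":0,"wz":0,"x":1.5,"y":-0.5,"z":-57,"fingers":1},{"wx":0,"wy":0,"wz":0,"x":1.5,"y":-0.5,"z":-61,"fingers":1},{"wx":0,"wy":0,"wz":0,"x":1.5,"y":-0.5,"z":-63,"fingers":1},{"wx":0,"wy":0,"wz":0,"x":1.5,"y":-0.5,"z":-63,"fingers":1}])

```text
time: 21.38
tool_pos: [0.6143, -0.021, 0.1696]
tcp_rot: [-0.091, 1.568, 0.091]
wrist_force: [0.4, -0.3, -4.4]
width: 0.178
```

```bash
python3 st.py
```

```text
21.375 [ 0.6143 -0.021   0.1696] jaw 96.64 down [ 0.001 -0.    -1.   ] F [ 0.4 -0.3 -4.4] w 0.178 q [-0.07  0.22  1.82 -0.    1.1  -1.76]
```

play_rows(deltas=[{"wx":0,"wy":0,"wz":0,"x":0,"y":0,"z":-1,"fingers":1},{"wx":0,"wy":0,"wz":0,"x":0,"y":0,"z":-1.5,"fingers":1},{"wx":0,"wy":0,"wz":0,"x":0,"y":0,"z":-1.5,"fingers":1},{"wx":0,"wy":0,"wz":0,"x":0,"y":0,"z":-1.5,"fingers":0.3},{"wx":0,"wy":0,"wz":0,"x":0,"y":0,"z":-1.5,"fingers":0.1},{"wx":0,"wy":0,"wz":0,"x":0,"y":0,"z":-1.5,"fingers":0},{"wx":0,"wy":0,"wz":0,"x":0,"y":0,"z":15,"fingers":0},{"wx":0,"wy":0,"wz":0,"x":0,"y":0,"z":50,"fingers":0},{"wx":0,"wy":0,"wz":0,"x":0,"y":0,"z":90,"fingers":0},{"wx":0,"wy":0,"wz":-10,"x":-15,"y":-30,"z":110,"fingers":0},{"wx":0,"wy":0,"wz":-20,"x":-35,"y":-70,"z":120,"fingers":0},{"wx":0,"wy":0,"wz":-30,"x":-55,"y":-110,"z":120,"fingers":0},{"wx":0,"wy":0,"wz":-40,"x":-75,"y":-150,"z":120,"fingers":0},{"wx":0,"wy":0,"wz":-50,"x":-95,"y":-190,"z":120,"fingers":0},{"wx":0,"wy":0,"wz":-60,"x":-115,"y":-225,"z":120,"fingers":0},{"wx":0,"wy":0,"wz":-70,"x":-135,"y":-250,"z":120,"fingers":0},{"wx":0,"wy":0,"wz":-80,"x":-161.5,"y":-261.5,"z":120,"fingers":0},{"wx":0,"wy":0,"wz":-90,"x":-161.5,"y":-261.5,"z":120,"fingers":0},{"wx":0,"wy":0,"wz":-100,"x":-161.5,"y":-261.5,"z":120,"fingers":0},{"wx":0,"wy":0,"wz":-109.5,"x":-161.5,"y":-261.5,"z":120,"fingers":0}])

```text
time: 23.88
tool_pos: [0.4527, -0.2828, 0.2909]
tcp_rot: [1.377, 1.089, -1.376]
wrist_force: [0.1, -0.4, -0.4]
width: 0.5
```

```bash
python3 st.py; cat > look.py <<'E'
import sys
from meas import *
i=sys.argv[1]; z=float(sys.argv[2]) if len(sys.argv)>2 else .135
for n in('top','side'):
    c=cam(n,f'{n}_{i}.png')
    H=hsv(c); w=(H[...,1]<40)&(H[...,2]>150)
    b=near(w,*((283,180) if n=='top' else (304,207)),200); print(n,b[0],b[3],rect(c,b[2],z),holes(c,b[2],z))
    f=cv2.cvtColor(c['frame'],cv2.COLOR_RGB2BGR); u0,v0=(230,130) if n=='top' else (225,160)
    cv2.imwrite(f'pics/{n}_{i}z.png',cv2.resize(f[v0:v0+130,u0:u0+170],None,fx=4.5,fy=4.5,interpolation=cv2.INTER_CUBIC))
E
python3 look.py 7
```

```text
23.875 [ 0.4527 -0.2828  0.2909] jaw -13.2 down [ 0.002 -0.001 -1.   ] F [ 0.1 -0.4 -0.4] w 0.5 q [-0.61 -0.03  1.86  0.    1.31 -0.37]
top 2195 [252 159  63  52] ((608.560791015625, -21.854225158691406), (140.1038818359375, 170.8202667236328), 6.693262577056885) [(np.int32(18), array([ 0.665, -0.08 ])), (np.int32(19), array([0.6502, 0.0483])), (np.int32(391), array([ 0.6152, -0.0213])), (np.int32(18), array([ 0.5755, -0.0901])), (np.int32(21), array([0.5605, 0.0385]))]
side 2205 [272 177  68  61] ((613.57080078125, -20.788864135742188), (128.90818786621094, 169.46078491210938), 6.581080913543701) [(np.int32(29), array([0.6511, 0.0487])), (np.int32(28), array([0.5619, 0.0387])), (np.int32(650), array([ 0.6163, -0.0128])), (np.int32(31), array([ 0.666 , -0.0805])), (np.int32(34), array([ 0.5763, -0.0907]))]
```

View pics/top_7.png

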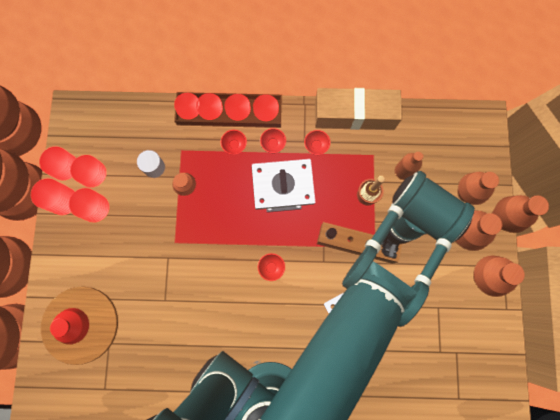

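View pics/side_7z.png

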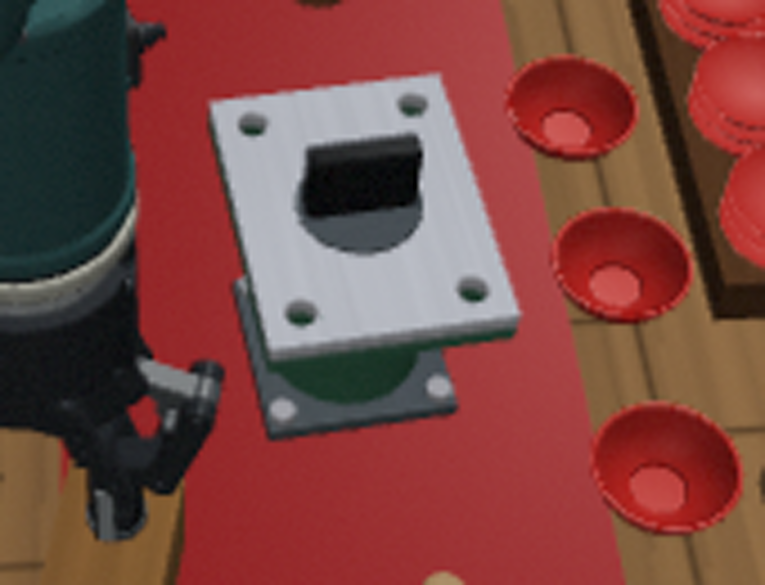

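The cover sits square on the flange, with all four holes showing through (side crop corners (252,123), (412,103), (473,290), (301,312)). Now the pin.

play_rows(deltas=[{"wx":0,"wy":0,"wz":0.3,"x":-1,"y":0.5,"z":-40,"fingers":0},{"wx":0,"wy":0,"wz":0.3,"x":-1,"y":0.5,"z":-90,"fingers":0},{"wx":0,"wy":0,"wz":0.3,"x":-1,"y":0.5,"z":-130,"fingers":0},{"wx":0,"wy":0,"wz":0.3,"x":-1,"y":0.5,"z":-160,"fingers":0},{"wx":0,"wy":0,"wz":0.3,"x":-1,"y":0.5,"z":-180,"fingers":0},{"wx":0,"wy":0,"wz":0.3,"x":-1,"y":0.5,"z":-189,"fingers":0},{"wx":0,"wy":0,"wz":0.3,"x":-1,"y":0.5,"z":-189,"fingers":0},{"wx":0,"wy":0,"wz":0.3,"x":-1,"y":0.5,"z":-189,"fingers":1},{"wx":0,"wy":0,"wz":0.3,"x":-1,"y":0.5,"z":-189,"fingers":1},{"wx":0,"wy":0,"wz":0.3,"x":-1,"y":0.5,"z":-189,"fingers":1},{"wx":0,"wy":0,"wz":0.3,"x":-1,"y":0.5,"z":-189,"fingers":1}], grip_force=60)

```text
time: 25.35
tool_pos: [0.4527, -0.2827, 0.1018]
tcp_rot: [1.369, 1.095, -1.367]
wrist_force: [-1.1, 0.1, 5.7]
width: 0.288
```

```bash
python3 st.py;  python3 -c "
from h import *
c=cam('side')
f=cv2.cvtColor(c['frame'],cv2.COLOR_RGB2BGR)
cv2.imwrite('pics/s8.png',cv2.resize(f[240:380,180:340],None,fx=4,fy=4,interpolation=cv2.INTER_CUBIC))"
```

```text
25.35 [ 0.4527 -0.2827  0.1018] jaw -12.55 down [ 0.002 -0.002 -1.   ] F [-1.1  0.1  5.7] w 0.288 q [-0.6   0.14  2.05 -0.    0.95 -0.39]
```

View pics/s8.png

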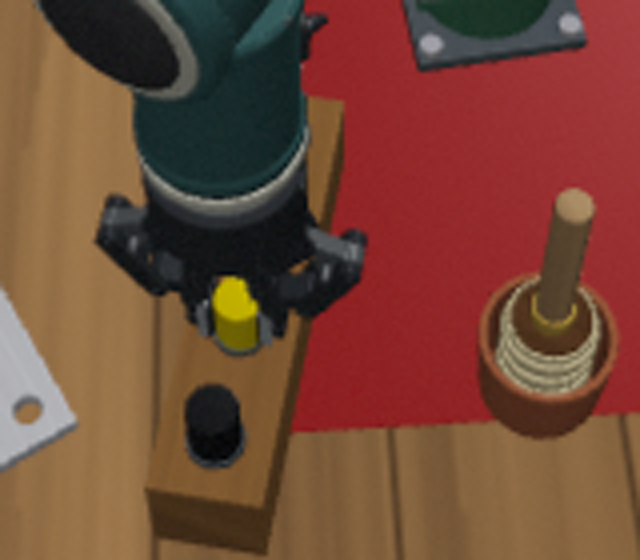

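play_rows(deltas=[{"wx":0,"wy":0,"wz":0,"x":0,"y":0,"z":15,"fingers":1},{"wx":0,"wy":0,"wz":0,"x":0,"y":0,"z":45,"fingers":1},{"wx":0,"wy":0,"wz":0,"x":0,"y":0,"z":85,"fingers":1},{"wx":0,"wy":0,"wz":0,"x":0,"y":0,"z":125,"fingers":1},{"wx":0,"wy":0,"wz":2,"x":10,"y":16,"z":160,"fingers":1},{"wx":0,"wy":0,"wz":5,"x":28,"y":45,"z":180,"fingers":1},{"wx":0,"wy":0,"wz":8,"x":52,"y":82,"z":180,"fingers":1},{"wx":0,"wy":0,"wz":12,"x":76,"y":119,"z":180,"fingers":1},{"wx":0,"wy":0,"wz":15,"x":100,"y":156,"z":180,"fingers":1},{"wx":0,"wy":0,"wz":18,"x":115,"y":180,"z":180,"fingers":1},{"wx":0,"wy":0,"wz":19.2,"x":121,"y":190,"z":180,"fingers":1},{"wx":0,"wy":0,"wz":19.2,"x":123.5,"y":192.5,"z":165,"fingers":1},{"wx":0,"wy":0,"wz":19.2,"x":123.5,"y":192.5,"z":150,"fingers":1},{"wx":0,"wy":0,"wz":19.2,"x":123.5,"y":192.5,"z":145,"fingers":1},{"wx":0,"wy":0,"wz":19.2,"x":123.5,"y":192.5,"z":145,"fingers":1},{"wx":0,"wy":0,"wz":19.2,"x":123.5,"y":192.5,"z":145,"fingers":1}])

```text
time: 27.4
tool_pos: [0.5752, -0.09, 0.2457]
tcp_rot: [1.124, 1.261, -1.124]
wrist_force: [-0.0, -0.4, -0.9]
width: 0.284
```

```bash
python3 st.py; python3 look.py 9
```

```text
27.4 [ 0.5752 -0.09    0.2457] jaw 6.6 down [ 0.001 -0.    -1.   ] F [-0.  -0.4 -0.9] w 0.284 q [-0.2   0.09  1.82 -0.    1.23 -0.31]
top 1451 [252 162  56  46] ((611.7222900390625, -10.407577514648438), (131.17384338378906, 148.86802673339844), 6.739108562469482) [(np.int32(20), array([0.6503, 0.0486])), (np.int32(21), array([0.5605, 0.0385]))]
side 1397 [276 182  64  56] ((614.7179565429688, -30.695823669433594), (128.8079833984375, 149.62066650390625), 6.634037017822266) [(np.int32(35), array([ 0.6659, -0.0809]))]
```

View pics/side_9z.png

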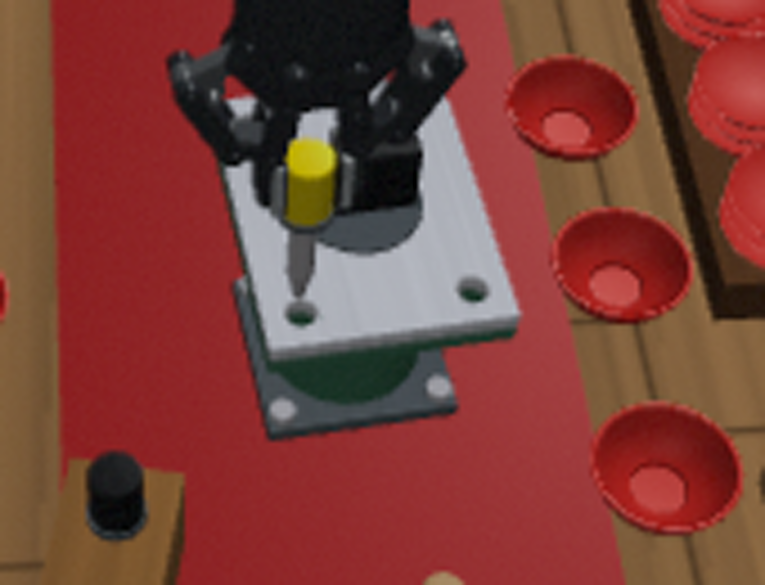

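View pics/top_9.png

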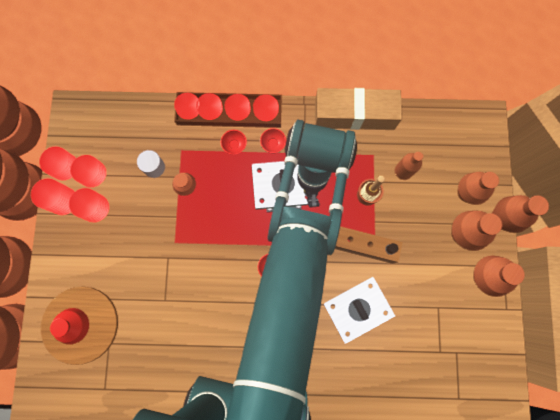

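```bash
python3 -c "
from meas import *
c=np.load('last_side.npz')
print(plane(c,291.5,225.6,.149),plane(c,225+301/4.5,160+313/4.5,.135))
H=hsv(c); b=near((H[...,0]>22)&(H[...,0]<34)&(H[...,1]>150),293,200); print(b[0],cyl(c,b[2],.254,.013))"
```

```text
[ 0.57604042 -0.09080778  0.149     ] [ 0.57753503 -0.09161049  0.135     ]
190 (array([ 0.57553129, -0.09215626]), np.float64(0.024428403226379625))
```

The side crop shows the pin tip at (300,296), within about 1 mm of being over the hole at (301,313). I'm inserting it.

play_rows(deltas=[{"wx":0,"wy":0,"wz":0,"x":0.7,"y":0,"z":-10,"fingers":1},{"wx":0,"wy":0,"wz":0,"x":0.7,"y":0,"z":-18,"fingers":1},{"wx":0,"wy":0,"wz":0,"x":0.7,"y":0,"z":-25,"fingers":1},{"wx":0,"wy":0,"wz":0,"x":0.7,"y":0,"z":-32,"fingers":1},{"wx":0,"wy":0,"wz":0,"x":0.7,"y":0,"z":-38,"fingers":1},{"wx":0,"wy":0,"wz":0,"x":0.7,"y":0,"z":-42,"fingers":1},{"wx":0,"wy":0,"wz":0,"x":0.7,"y":0,"z":-42,"fingers":1}])

```text
time: 28.38
tool_pos: [0.5758, -0.0896, 0.2029]
tcp_rot: [1.123, 1.262, -1.124]
wrist_force: [1.7, -2.3, -2.2]
width: 0.284
```

```bash
python3 st.py
```

```text
28.375 [ 0.5758 -0.0896  0.2029] jaw 6.63 down [-0.  0. -1.] F [ 1.7 -2.3 -2.2] w 0.284 q [-0.2   0.13  1.86  0.    1.15 -0.31]
```

play_rows(deltas=[{"wx":0,"wy":0,"wz":0,"x":0,"y":-0.5,"z":-7,"fingers":1},{"wx":0,"wy":0,"wz":0,"x":0,"y":-0.5,"z":-14,"fingers":1},{"wx":0,"wy":0,"wz":0,"x":0,"y":-0.5,"z":-21,"fingers":1},{"wx":0,"wy":0,"wz":0,"x":0,"y":-0.5,"z":-28,"fingers":1},{"wx":0,"wy":0,"wz":0,"x":0,"y":-0.5,"z":-33,"fingers":1},{"wx":0,"wy":0,"wz":0,"x":0,"y":-0.5,"z":-36,"fingers":1},{"wx":0,"wy":0,"wz":0,"x":0,"y":-0.5,"z":-37,"fingers":1},{"wx":0,"wy":0,"wz":0,"x":0,"y":-0.5,"z":-37,"fingers":1}])

```text
time: 29.38
tool_pos: [0.5761, -0.0901, 0.1668]
tcp_rot: [1.124, 1.261, -1.123]
wrist_force: [2.0, -1.2, 4.1]
width: 0.289
```

```bash
python3 st.py
```

```text
29.375 [ 0.5761 -0.0901  0.1668] jaw 6.64 down [ 0.001 -0.    -1.   ] F [ 2.  -1.2  4.1] w 0.289 q [-0.2   0.16  1.89  0.    1.09 -0.31]
```

play_rows(deltas=[{"wx":0,"wy":0,"wz":0,"x":0,"y":0,"z":-1,"fingers":1},{"wx":0,"wy":0,"wz":0,"x":0,"y":0,"z":-1,"fingers":0.2},{"wx":0,"wy":0,"wz":0,"x":0,"y":0,"z":-1,"fingers":0},{"wx":0,"wy":0,"wz":0,"x":0,"y":0,"z":-1,"fingers":0},{"wx":0,"wy":0,"wz":0,"x":0,"y":0,"z":20,"fingers":0},{"wx":0,"wy":0,"wz":0,"x":0,"y":0,"z":60,"fingers":0},{"wx":0,"wy":0,"wz":0,"x":0,"y":0,"z":100,"fingers":0},{"wx":0,"wy":0,"wz":-5,"x":-20,"y":-15,"z":120,"fingers":0},{"wx":0,"wy":0,"wz":-10,"x":-50,"y":-38,"z":120,"fingers":0},{"wx":0,"wy":0,"wz":-15,"x":-80,"y":-62,"z":120,"fingers":0},{"wx":0,"wy":0,"wz":-19.5,"x":-98,"y":-75.5,"z":110,"fingers":0},{"wx":0,"wy":0,"wz":-19.5,"x":-98,"y":-75.5,"z":80,"fingers":0},{"wx":0,"wy":0,"wz":-19.5,"x":-98,"y":-75.5,"z":60,"fingers":0},{"wx":0,"wy":0,"wz":-19.5,"x":-98,"y":-75.5,"z":60,"fingers":0}])

```text
time: 31.12
tool_pos: [0.4761, -0.1649, 0.224]
tcp_rot: [1.372, 1.099, -1.376]
wrist_force: [-0.2, 0.4, 0.2]
width: 0.5
```

```bash
python3 st.py; python3 look.py 10
```

```text
31.125 [ 0.4761 -0.1649  0.224 ] jaw -12.87 down [-0.005  0.002 -1.   ] F [-0.2  0.4  0.2] w 0.5 q [-0.38 -0.04  1.99  0.    1.19 -0.16]
top 2096 [252 160  63  48] ((608.9339599609375, -21.11438751220703), (138.5777587890625, 170.27114868164062), 6.160955905914307) [(np.int32(16), array([ 0.6644, -0.0804])), (np.int32(20), array([0.6503, 0.0486])), (np.int32(396), array([ 0.615 , -0.0211])), (np.int32(93), array([ 0.58  , -0.0904])), (np.int32(20), array([0.5613, 0.0389]))]
side 1975 [272 177  68  60] ((613.224365234375, -20.339141845703125), (128.90042114257812, 169.59388732910156), 6.167123317718506) [(np.int32(28), array([0.6513, 0.0486])), (np.int32(29), array([0.5622, 0.0395])), (np.int32(653), array([ 0.616 , -0.0124])), (np.int32(221), array([ 0.5775, -0.0747])), (np.int32(33), array([ 0.6648, -0.0807]))]
```

View pics/side_10.png

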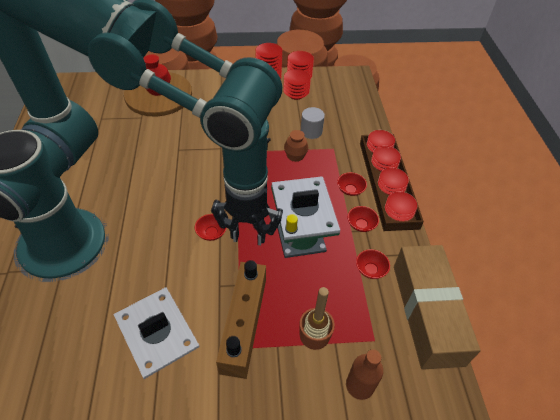

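View pics/top_10z.png

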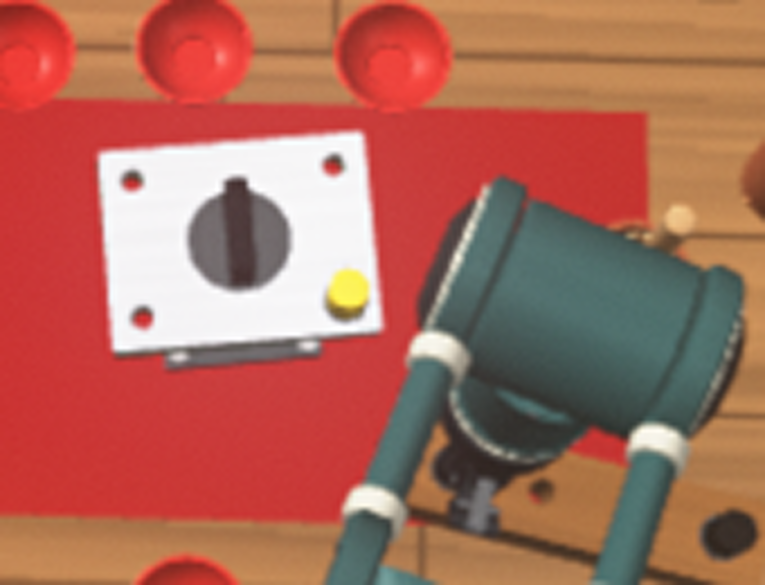

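The pin is seated at side view (291,222) and the other three holes are still open through to the mat. Bolt 1 next.

play_rows(deltas=[{"wx":0,"wy":0,"wz":0,"x":0,"y":0,"z":-30,"fingers":0},{"wx":0,"wy":0,"wz":0,"x":0,"y":0,"z":-70,"fingers":0},{"wx":0,"wy":0,"wz":0,"x":0,"y":0,"z":-100,"fingers":0},{"wx":0,"wy":0,"wz":0,"x":0,"y":0,"z":-118,"fingers":0},{"wx":0,"wy":0,"wz":0,"x":0,"y":0,"z":-126,"fingers":0},{"wx":0,"wy":0,"wz":0,"x":0,"y":0,"z":-126,"fingers":0},{"wx":0,"wy":0,"wz":0,"x":0,"y":0,"z":-126,"fingers":1},{"wx":0,"wy":0,"wz":0,"x":0,"y":0,"z":-126,"fingers":1},{"wx":0,"wy":0,"wz":0,"x":0,"y":0,"z":-126,"fingers":1},{"wx":0,"wy":0,"wz":0,"x":0,"y":0,"z":-126,"fingers":1}])

```text
time: 32.48
tool_pos: [0.479, -0.166, 0.1018]
tcp_rot: [1.373, 1.092, -1.371]
wrist_force: [0.8, -0.2, 6.0]
width: 0.311
```

```bash
python3 st.py
```

```text
32.475 [ 0.479  -0.166   0.1018] jaw -12.86 down [ 0.003 -0.001 -1.   ] F [ 0.8 -0.2  6. ] w 0.311 q [-0.38  0.09  2.1   0.    0.94 -0.16]
```

play_rows(deltas=[{"wx":0,"wy":0,"wz":0,"x":0,"y":0,"z":15,"fingers":1},{"wx":0,"wy":0,"wz":0,"x":0,"y":0,"z":50,"fingers":1},{"wx":0,"wy":0,"wz":0,"x":0,"y":0,"z":95,"fingers":1},{"wx":0,"wy":0,"wz":0,"x":0,"y":0,"z":140,"fingers":1},{"wx":0,"wy":0,"wz":2,"x":8,"y":10,"z":172,"fingers":1},{"wx":0,"wy":0,"wz":5,"x":28,"y":35,"z":180,"fingers":1},{"wx":0,"wy":0,"wz":8,"x":55,"y":69,"z":180,"fingers":1},{"wx":0,"wy":0,"wz":11,"x":85,"y":106,"z":180,"fingers":1},{"wx":0,"wy":0,"wz":14,"x":115,"y":143,"z":180,"fingers":1},{"wx":0,"wy":0,"wz":17,"x":142,"y":177,"z":180,"fingers":1},{"wx":0,"wy":0,"wz":19.2,"x":162,"y":202,"z":180,"fingers":1},{"wx":0,"wy":0,"wz":19.2,"x":171,"y":213,"z":165,"fingers":1},{"wx":0,"wy":0,"wz":19.2,"x":172,"y":214.5,"z":140,"fingers":1},{"wx":0,"wy":0,"wz":19.2,"x":172,"y":214.5,"z":125,"fingers":1},{"wx":0,"wy":0,"wz":19.2,"x":172,"y":214.5,"z":125,"fingers":1},{"wx":0,"wy":0,"wz":19.2,"x":172,"y":214.5,"z":125,"fingers":1}])

```text
time: 34.48
tool_pos: [0.6499, 0.0485, 0.226]
tcp_rot: [1.128, 1.258, -1.127]
wrist_force: [-0.3, 0.1, -0.2]
width: 0.306
```

```bash
python3 st.py; python3 look.py 11
```

```text
34.475 [0.6499 0.0485 0.226 ] jaw 6.29 down [ 0.001 -0.    -1.   ] F [-0.3  0.1 -0.2] w 0.306 q [ 0.04  0.24  1.69 -0.    1.22 -0.07]
top 1152 [263 158  52  50] ((616.4686889648438, -36.55620574951172), (150.2456817626953, 137.9486083984375), 6.160955905914307) [(np.int32(16), array([ 0.6644, -0.0804])), (np.int32(93), array([ 0.58  , -0.0904]))]
side 1991 [272 177  68  60] ((613.214599609375, -20.24889373779297), (128.90042114257812, 169.7754364013672), 6.167123317718506) [(np.int32(28), array([0.6513, 0.0486])), (np.int32(29), array([0.5622, 0.0395])), (np.int32(885), array([ 0.6059, -0.0288])), (np.int32(36), array([ 0.6648, -0.0805]))]
```

View pics/side_11z.png

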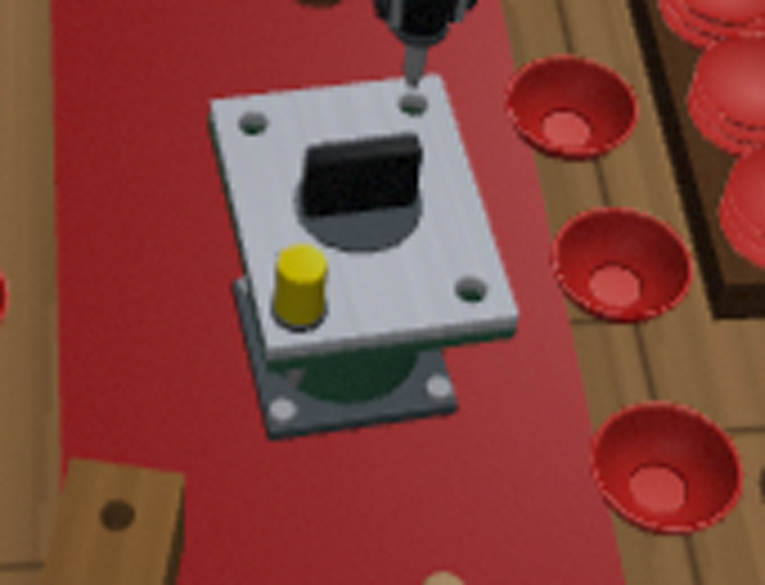

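play_rows(deltas=[{"wx":0,"wy":0,"wz":0,"x":0.7,"y":0,"z":-10,"fingers":1},{"wx":0,"wy":0,"wz":0,"x":0.7,"y":0,"z":-18,"fingers":1},{"wx":0,"wy":0,"wz":0,"x":0.7,"y":0,"z":-25,"fingers":1},{"wx":0,"wy":0,"wz":0,"x":0.7,"y":0,"z":-32,"fingers":1},{"wx":0,"wy":0,"wz":0,"x":0.7,"y":0,"z":-35,"fingers":1},{"wx":0,"wy":0,"wz":0,"x":0.7,"y":0,"z":-35,"fingers":1}])

```text
time: 35.33
tool_pos: [0.6505, 0.049, 0.1899]
tcp_rot: [1.127, 1.26, -1.128]
wrist_force: [1.1, -0.7, -2.2]
width: 0.309
```

```bash
python3 st.py
```

```text
35.325 [0.6505 0.049  0.1899] jaw 6.34 down [-0. -0. -1.] F [ 1.1 -0.7 -2.2] w 0.309 q [ 0.04  0.27  1.72 -0.    1.16 -0.07]
```

play_rows(deltas=[{"wx":0,"wy":0,"wz":0,"x":0,"y":0,"z":-6,"fingers":1},{"wx":0,"wy":0,"wz":0,"x":0,"y":0,"z":-12,"fingers":1},{"wx":0,"wy":0,"wz":0,"x":0,"y":0,"z":-18,"fingers":1},{"wx":0,"wy":0,"wz":0,"x":0,"y":0,"z":-22,"fingers":1},{"wx":0,"wy":0,"wz":0,"x":0,"y":0,"z":-24,"fingers":1},{"wx":0,"wy":0,"wz":0,"x":0,"y":0,"z":-24,"fingers":1}])

```text
time: 36.08
tool_pos: [0.6505, 0.0489, 0.1669]
tcp_rot: [1.127, 1.259, -1.127]
wrist_force: [-1.5, -1.7, 2.8]
width: 0.31
```

```bash
python3 st.py
```

```text
36.075 [0.6505 0.0489 0.1669] jaw 6.34 down [-0. -0. -1.] F [-1.5 -1.7  2.8] w 0.31 q [ 0.04  0.29  1.74 -0.    1.11 -0.07]
```

play_rows(deltas=[{"wx":0,"wy":0,"wz":0,"x":0,"y":0,"z":-1.5,"fingers":1},{"wx":0,"wy":0,"wz":0,"x":0,"y":0,"z":-1.5,"fingers":0.2},{"wx":0,"wy":0,"wz":0,"x":0,"y":0,"z":-1.5,"fingers":0},{"wx":0,"wy":0,"wz":0,"x":0,"y":0,"z":-1.5,"fingers":0},{"wx":0,"wy":0,"wz":0,"x":0,"y":0,"z":20,"fingers":0},{"wx":0,"wy":0,"wz":0,"x":0,"y":0,"z":60,"fingers":0},{"wx":0,"wy":0,"wz":0,"x":0,"y":0,"z":100,"fingers":0},{"wx":0,"wy":0,"wz":-2,"x":-12,"y":-22,"z":120,"fingers":0},{"wx":0,"wy":0,"wz":-5,"x":-36,"y":-66,"z":120,"fingers":0},{"wx":0,"wy":0,"wz":-8,"x":-62,"y":-114,"z":120,"fingers":0},{"wx":0,"wy":0,"wz":-11,"x":-88,"y":-162,"z":120,"fingers":0},{"wx":0,"wy":0,"wz":-13,"x":-115,"y":-210,"z":120,"fingers":0},{"wx":0,"wy":0,"wz":-15,"x":-141,"y":-258,"z":120,"fingers":0},{"wx":0,"wy":0,"wz":-17,"x":-167,"y":-306,"z":120,"fingers":0},{"wx":0,"wy":0,"wz":-19.2,"x":-192,"y":-352,"z":120,"fingers":0},{"wx":0,"wy":0,"wz":-19.2,"x":-207,"y":-380,"z":110,"fingers":0},{"wx":0,"wy":0,"wz":-19.2,"x":-212,"y":-389,"z":80,"fingers":0},{"wx":0,"wy":0,"wz":-19.2,"x":-212,"y":-389.5,"z":60,"fingers":0},{"wx":0,"wy":0,"wz":-19.2,"x":-212,"y":-389.5,"z":60,"fingers":0}])

```text
time: 38.45
tool_pos: [0.4368, -0.3393, 0.224]
tcp_rot: [1.373, 1.099, -1.375]
wrist_force: [0.2, -0.0, 0.4]
width: 0.5
```

```bash
python3 st.py; python3 look.py 12;python3 -c "
from meas import *
c=np.load('last_side.npz')
H=hsv(c); b=near(H[...,2]<55,233,346); print(b[0],b[3],cyl(c,b[2],.11,.014))"
```

```text
38.45 [ 0.4368 -0.3393  0.224 ] jaw -12.9 down [-0.004  0.003 -1.   ] F [ 0.2 -0.   0.4] w 0.5 q [-0.71  0.06  1.9   0.    1.19 -0.48]
top 2022 [252 160  63  48] ((608.8658447265625, -21.171905517578125), (138.46969604492188, 170.75392150878906), 6.188896179199219) [(np.int32(17), array([ 0.6641, -0.0796])), (np.int32(393), array([ 0.6148, -0.0208])), (np.int32(92), array([ 0.5801, -0.0903])), (np.int32(20), array([0.5613, 0.0389]))]
side 1941 [272 178  68  59] ((613.0338134765625, -20.26776123046875), (129.133544921875, 169.41188049316406), 6.168364524841309) [(np.int32(27), array([0.5618, 0.0396])), (np.int32(648), array([ 0.6157, -0.0118])), (np.int32(221), array([ 0.5776, -0.0747])), (np.int32(32), array([ 0.6648, -0.0805]))]
228 [226 337  15  20] (array([ 0.43901908, -0.34313285]), np.float64(0.02620691544622833))
```

View pics/side_12.png

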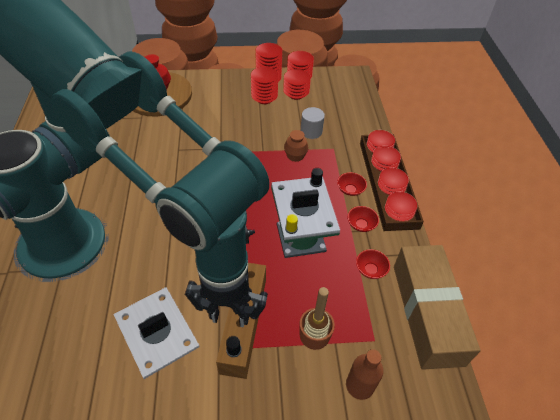

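View pics/top_12z.png

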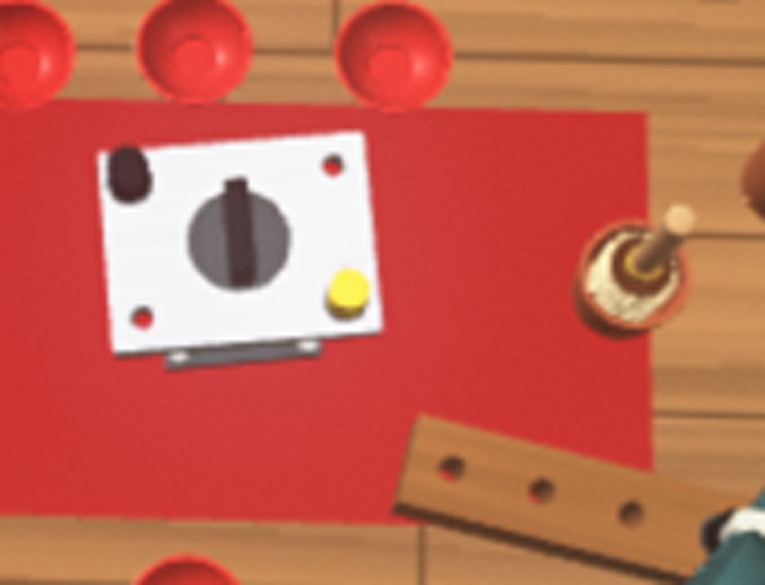

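Bolt 1 is seated at side view (316,177), and three rack holes are empty. Bolt 2 is at (233,346).

play_rows(deltas=[{"wx":0,"wy":0,"wz":0,"x":0,"y":-0.5,"z":-30,"fingers":0},{"wx":0,"wy":0,"wz":0,"x":0,"y":-0.5,"z":-70,"fingers":0},{"wx":0,"wy":0,"wz":0,"x":0,"y":-0.5,"z":-100,"fingers":0},{"wx":0,"wy":0,"wz":0,"x":0,"y":-0.5,"z":-118,"fingers":0},{"wx":0,"wy":0,"wz":0,"x":0,"y":-0.5,"z":-126,"fingers":0},{"wx":0,"wy":0,"wz":0,"x":0,"y":-0.5,"z":-126,"fingers":0},{"wx":0,"wy":0,"wz":0,"x":0,"y":-0.5,"z":-126,"fingers":1},{"wx":0,"wy":0,"wz":0,"x":0,"y":-0.5,"z":-126,"fingers":1},{"wx":0,"wy":0,"wz":0,"x":0,"y":-0.5,"z":-126,"fingers":1},{"wx":0,"wy":0,"wz":0,"x":0,"y":-0.5,"z":-126,"fingers":1}])

```text
time: 39.8
tool_pos: [0.4396, -0.3419, 0.1019]
tcp_rot: [1.373, 1.091, -1.371]
wrist_force: [1.0, 1.1, 5.6]
width: 0.309
```

```bash
python3 st.py; python3 -c "
from meas import *
c=np.load('last_top.npz')
for x,y in((452,468),(541,490),(631,513)): print(plane(c,230+x/4.5,130+y/4.5,.07))"
```

```text
39.8 [ 0.4396 -0.3419  0.1019] jaw -12.87 down [ 0.002 -0.002 -1.   ] F [1.  1.1 5.6] w 0.309 q [-0.71  0.18  2.    0.    0.95 -0.48]
[ 0.4785409  -0.16569147  0.07      ]
[ 0.46550085 -0.22393737  0.07      ]
[ 0.45187856 -0.28257266  0.07      ]
```

play_rows(deltas=[{"wx":0,"wy":0,"wz":0,"x":0,"y":0,"z":15,"fingers":1},{"wx":0,"wy":0,"wz":0,"x":0,"y":0,"z":50,"fingers":1},{"wx":0,"wy":0,"wz":0,"x":0,"y":0,"z":95,"fingers":1},{"wx":0,"wy":0,"wz":0,"x":0,"y":0,"z":140,"fingers":1},{"wx":0,"wy":0,"wz":1,"x":5,"y":15,"z":172,"fingers":1},{"wx":0,"wy":0,"wz":3,"x":15,"y":48,"z":180,"fingers":1},{"wx":0,"wy":0,"wz":5,"x":30,"y":95,"z":180,"fingers":1},{"wx":0,"wy":0,"wz":8,"x":46,"y":145,"z":180,"fingers":1},{"wx":0,"wy":0,"wz":10,"x":62,"y":195,"z":180,"fingers":1},{"wx":0,"wy":0,"wz":12,"x":78,"y":245,"z":180,"fingers":1},{"wx":0,"wy":0,"wz":15,"x":94,"y":295,"z":180,"fingers":1},{"wx":0,"wy":0,"wz":17,"x":109,"y":340,"z":180,"fingers":1},{"wx":0,"wy":0,"wz":19.2,"x":119,"y":370,"z":175,"fingers":1},{"wx":0,"wy":0,"wz":19.2,"x":122,"y":380,"z":160,"fingers":1},{"wx":0,"wy":0,"wz":19.2,"x":122,"y":381,"z":138,"fingers":1},{"wx":0,"wy":0,"wz":19.2,"x":122,"y":381,"z":125,"fingers":1},{"wx":0,"wy":0,"wz":19.2,"x":122,"y":381,"z":125,"fingers":1},{"wx":0,"wy":0,"wz":19.2,"x":122,"y":381,"z":125,"fingers":1}])

```text
time: 42.05
tool_pos: [0.5608, 0.0394, 0.2259]
tcp_rot: [1.128, 1.258, -1.128]
wrist_force: [-0.2, 1.0, -0.1]
width: 0.309
```

```bash
python3 st.py; python3 look.py 13
```

```text
42.05 [0.5608 0.0394 0.2259] jaw 6.29 down [ 0.001 -0.    -1.   ] F [-0.2  1.  -0.1] w 0.309 q [ 0.03  0.07  1.88 -0.    1.19 -0.08]
top 965 [284 160  31  48] ((613.916015625, -67.39366149902344), (139.04879760742188, 85.491455078125), 1.4307870864868164) [(np.int32(17), array([ 0.6641, -0.0796])), (np.int32(93), array([ 0.5803, -0.0904]))]
side 1901 [272 178  68  59] ((613.1607055664062, -20.355697631835938), (128.90011596679688, 169.20974731445312), 6.168364524841309) [(np.int32(28), array([0.5616, 0.0393])), (np.int32(888), array([ 0.6058, -0.0287])), (np.int32(35), array([ 0.6647, -0.0802]))]
```

View pics/side_13z.png

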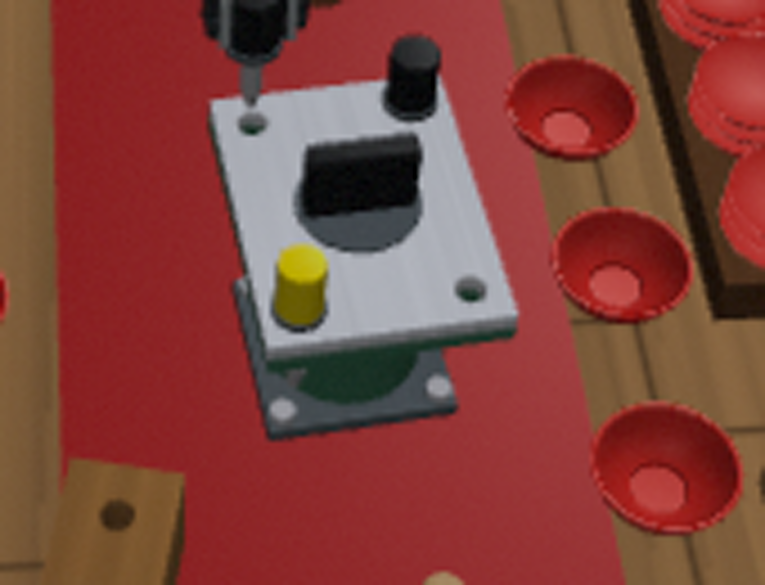

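The bolt 2 tip at (250,104) in the side crop lines up with the hole at (252,123). I'm inserting it.

play_rows(deltas=[{"wx":0,"wy":0,"wz":0,"x":0.7,"y":0,"z":-10,"fingers":1},{"wx":0,"wy":0,"wz":0,"x":0.7,"y":0,"z":-18,"fingers":1},{"wx":0,"wy":0,"wz":0,"x":0.7,"y":0,"z":-25,"fingers":1},{"wx":0,"wy":0,"wz":0,"x":0.7,"y":0,"z":-32,"fingers":1},{"wx":0,"wy":0,"wz":0,"x":0.7,"y":0,"z":-35,"fingers":1},{"wx":0,"wy":0,"wz":0,"x":0.7,"y":0,"z":-35,"fingers":1}])

```text
time: 42.9
tool_pos: [0.5612, 0.0398, 0.1899]
tcp_rot: [1.127, 1.259, -1.128]
wrist_force: [0.9, -0.8, -2.2]
width: 0.307
```

```bash
python3 st.py
```

```text
42.9 [0.5612 0.0398 0.1899] jaw 6.34 down [-0. -0. -1.] F [ 0.9 -0.8 -2.2] w 0.307 q [ 0.03  0.1   1.92 -0.    1.12 -0.08]
```

play_rows(deltas=[{"wx":0,"wy":0,"wz":0,"x":0,"y":0,"z":-6,"fingers":1},{"wx":0,"wy":0,"wz":0,"x":0,"y":0,"z":-12,"fingers":1},{"wx":0,"wy":0,"wz":0,"x":0,"y":0,"z":-18,"fingers":1},{"wx":0,"wy":0,"wz":0,"x":0,"y":0,"z":-22,"fingers":1},{"wx":0,"wy":0,"wz":0,"x":0,"y":0,"z":-24,"fingers":1},{"wx":0,"wy":0,"wz":0,"x":0,"y":0,"z":-24,"fingers":1}])

```text
time: 43.65
tool_pos: [0.5613, 0.0398, 0.1669]
tcp_rot: [1.127, 1.259, -1.127]
wrist_force: [-0.3, -2.8, 3.6]
width: 0.308
```

```bash
python3 st.py
```

```text
43.65 [0.5613 0.0398 0.1669] jaw 6.35 down [ 0. -0. -1.] F [-0.3 -2.8  3.6] w 0.308 q [ 0.03  0.12  1.94 -0.    1.08 -0.08]
```

play_rows(deltas=[{"wx":0,"wy":0,"wz":0,"x":0,"y":0,"z":-1.5,"fingers":1},{"wx":0,"wy":0,"wz":0,"x":0,"y":0,"z":-1.5,"fingers":0.2},{"wx":0,"wy":0,"wz":0,"x":0,"y":0,"z":-1.5,"fingers":0},{"wx":0,"wy":0,"wz":0,"x":0,"y":0,"z":-1.5,"fingers":0},{"wx":0,"wy":0,"wz":0,"x":0,"y":0,"z":20,"fingers":0},{"wx":0,"wy":0,"wz":0,"x":0,"y":0,"z":60,"fingers":0},{"wx":0,"wy":0,"wz":0,"x":0,"y":0,"z":100,"fingers":0},{"wx":0,"wy":0,"wz":0,"x":0,"y":-40,"z":130,"fingers":0},{"wx":0,"wy":0,"wz":0,"x":-20,"y":-100,"z":130,"fingers":0},{"wx":0,"wy":0,"wz":0,"x":-40,"y":-150,"z":130,"fingers":0},{"wx":0,"wy":0,"wz":0,"x":-60,"y":-200,"z":130,"fingers":0},{"wx":0,"wy":0,"wz":0,"x":-60,"y":-200,"z":130,"fingers":0},{"wx":0,"wy":0,"wz":0,"x":-60,"y":-200,"z":130,"fingers":0}])

```text
time: 45.28
tool_pos: [0.5012, -0.1598, 0.296]
tcp_rot: [1.129, 1.26, -1.128]
wrist_force: [-0.4, 0.7, 0.2]
width: 0.499
```

```bash
python3 st.py; python3 look.py 14;python3 -c "
from meas import *
for n,u in(('side',(292,222)),('top',(307,193))):
  c=np.load('last_%s.npz'%n)
  H=hsv(c); b=near((H[...,0]>22)&(H[...,0]<34)&(H[...,1]>150),*u); print(b[0],b[3],cyl(c,b[2],.175,.013))"
```

```text
45.275 [ 0.5012 -0.1598  0.296 ] jaw 6.28 down [-0.     0.001 -1.   ] F [-0.4  0.7  0.2] w 0.499 q [-0.36 -0.04  1.87  0.    1.32 -0.47]
top 1943 [252 160  63  48] ((608.890869140625, -21.087646484375), (138.2780303955078, 170.85523986816406), 6.00667667388916) [(np.int32(16), array([ 0.6638, -0.0799])), (np.int32(395), array([ 0.6148, -0.0209])), (np.int32(92), array([ 0.5801, -0.0903]))]
side 1514 [279 178  61  59] ((613.113525390625, -20.305435180664062), (128.86973571777344, 169.42063903808594), 6.241174697875977) [(np.int32(222), array([ 0.5776, -0.0747])), (np.int32(33), array([ 0.6648, -0.0802]))]
159 [286 215  11  17] (array([ 0.57476078, -0.09327824]), np.float64(0.022076805823853518))
54 [303 190   8   9] (array([ 0.57168119, -0.08854283]), np.float64(0.02010492350964016))
```

View pics/side_14.png

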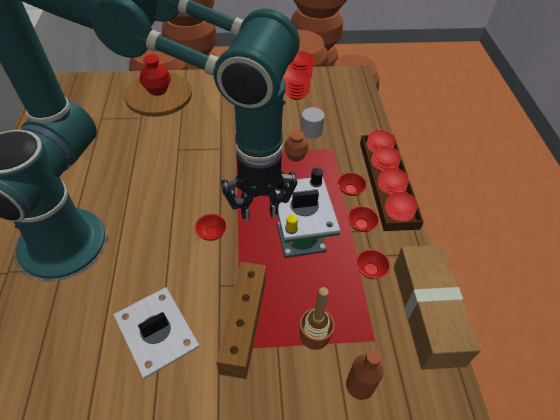

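View pics/top_14z.png

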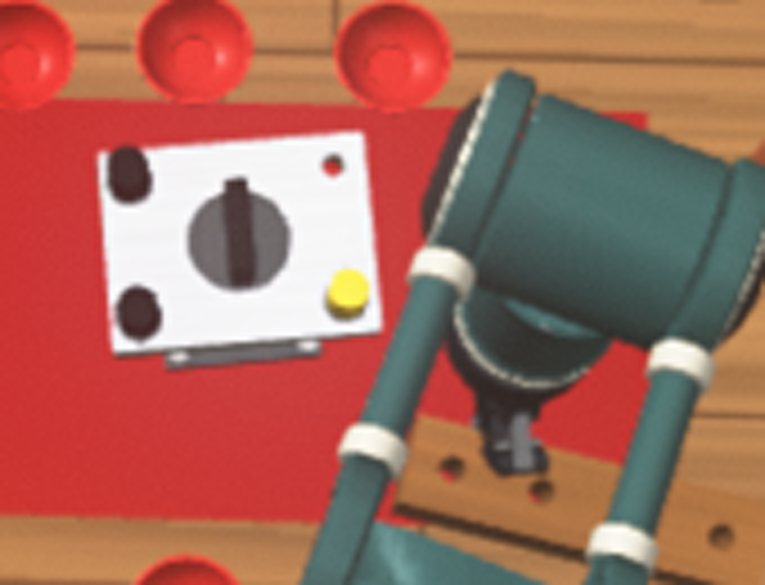

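View pics/side_14z.png

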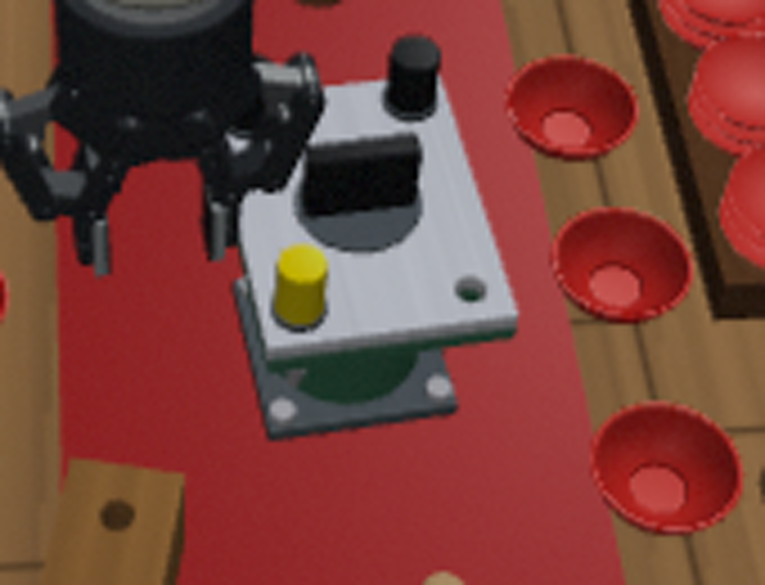

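Both bolts are home at top crop (130,175) and (139,312), the pin is still in, and the rack is empty. Now I'll pull the pin.

play_rows(deltas=[{"wx":0,"wy":0,"wz":0,"x":25,"y":23,"z":0,"fingers":0},{"wx":0,"wy":0,"wz":0,"x":60,"y":56,"z":0,"fingers":0},{"wx":0,"wy":0,"wz":0,"x":75,"y":69.5,"z":-15,"fingers":0},{"wx":0,"wy":0,"wz":0,"x":75,"y":69.5,"z":-50,"fingers":0},{"wx":0,"wy":0,"wz":0,"x":75,"y":69.5,"z":-90,"fingers":0},{"wx":0,"wy":0,"wz":0,"x":75,"y":69.5,"z":-115,"fingers":0},{"wx":0,"wy":0,"wz":0,"x":75,"y":69.5,"z":-126,"fingers":0},{"wx":0,"wy":0,"wz":0,"x":75,"y":69.5,"z":-130,"fingers":0},{"wx":0,"wy":0,"wz":0,"x":75,"y":69.5,"z":-130,"fingers":0},{"wx":0,"wy":0,"wz":0,"x":75,"y":69.5,"z":-130,"fingers":1},{"wx":0,"wy":0,"wz":0,"x":75,"y":69.5,"z":-130,"fingers":1},{"wx":0,"wy":0,"wz":0,"x":75,"y":69.5,"z":-130,"fingers":1},{"wx":0,"wy":0,"wz":0,"x":75,"y":69.5,"z":-130,"fingers":1}])

```text
time: 47.0
tool_pos: [0.5771, -0.0907, 0.1679]
tcp_rot: [1.128, 1.257, -1.126]
wrist_force: [-2.0, -0.2, 6.8]
width: 0.285
```

```bash
python3 st.py
```

```text
47.0 [ 0.5771 -0.0907  0.1679] jaw 6.34 down [ 0.002 -0.001 -1.   ] F [-2.  -0.2  6.8] w 0.285 q [-0.2   0.16  1.89 -0.    1.09 -0.31]
```

play_rows(deltas=[{"wx":0,"wy":0,"wz":0,"x":0,"y":0,"z":8,"fingers":1},{"wx":0,"wy":0,"wz":0,"x":0,"y":0,"z":20,"fingers":1},{"wx":0,"wy":0,"wz":0,"x":0,"y":0,"z":35,"fingers":1},{"wx":0,"wy":0,"wz":0,"x":0,"y":0,"z":50,"fingers":1},{"wx":0,"wy":0,"wz":0,"x":0,"y":0,"z":70,"fingers":1},{"wx":0,"wy":0,"wz":0,"x":0,"y":0,"z":95,"fingers":1},{"wx":0,"wy":0,"wz":-2,"x":-8,"y":-12,"z":110,"fingers":1},{"wx":0,"wy":0,"wz":-5,"x":-28,"y":-43,"z":110,"fingers":1},{"wx":0,"wy":0,"wz":-9,"x":-55,"y":-85,"z":110,"fingers":1},{"wx":0,"wy":0,"wz":-13,"x":-82,"y":-127,"z":110,"fingers":1},{"wx":0,"wy":0,"wz":-17,"x":-106,"y":-164,"z":110,"fingers":1},{"wx":0,"wy":0,"wz":-19.2,"x":-120,"y":-186,"z":100,"fingers":1},{"wx":0,"wy":0,"wz":-19.2,"x":-124.5,"y":-192,"z":70,"fingers":1},{"wx":0,"wy":0,"wz":-19.2,"x":-124.5,"y":-192,"z":40,"fingers":1},{"wx":0,"wy":0,"wz":-19.2,"x":-124.5,"y":-192,"z":20,"fingers":1},{"wx":0,"wy":0,"wz":-19.2,"x":-124.5,"y":-192,"z":18,"fingers":1},{"wx":0,"wy":0,"wz":-19.2,"x":-124.5,"y":-192,"z":18,"fingers":1},{"wx":0,"wy":0,"wz":-19.2,"x":-124.5,"y":-192,"z":18,"fingers":1}])

```text
time: 49.25
tool_pos: [0.4524, -0.2831, 0.1858]
tcp_rot: [1.373, 1.092, -1.372]
wrist_force: [0.8, 0.7, -1.2]
width: 0.278
```

```bash
python3 st.py; python3 look.py 15; python3 -c "
from h import *
c=np.load('last_side.npz')
f=cv2.cvtColor(c['frame'],cv2.COLOR_RGB2BGR)
cv2.imwrite('pics/s15r.png',cv2.resize(f[240:380,180:340],None,fx=4,fy=4,interpolation=cv2.INTER_CUBIC))"
```

```text
49.25 [ 0.4524 -0.2831  0.1858] jaw -12.87 down [ 0.002 -0.001 -1.   ] F [ 0.8  0.7 -1.2] w 0.278 q [-0.61  0.05  1.98 -0.    1.11 -0.38]
top 2020 [252 160  63  48] ((608.890869140625, -21.087646484375), (138.2780303955078, 170.85523986816406), 6.00667667388916) [(np.int32(17), array([ 0.6641, -0.0796])), (np.int32(393), array([ 0.6148, -0.0208])), (np.int32(19), array([ 0.574 , -0.0895]))]
side 2033 [272 178  68  59] ((613.0338134765625, -20.26776123046875), (129.133544921875, 169.41188049316406), 6.168364524841309) [(np.int32(648), array([ 0.6158, -0.0119])), (np.int32(34), array([ 0.6648, -0.08  ])), (np.int32(35), array([ 0.5754, -0.0895]))]
```

View pics/s15r.png

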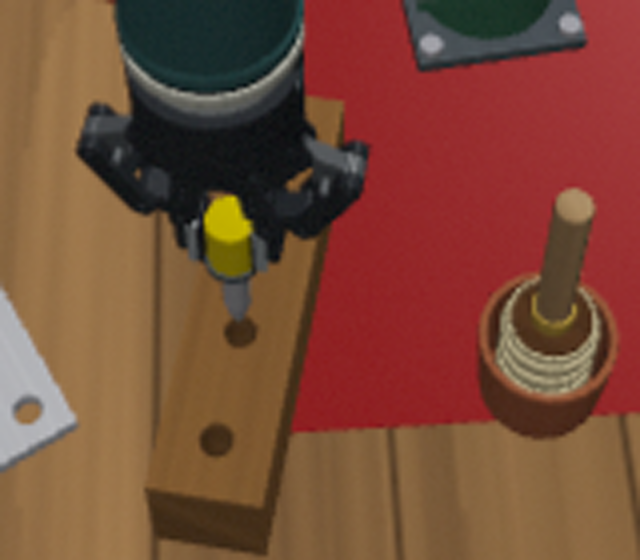

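View pics/side_15z.png

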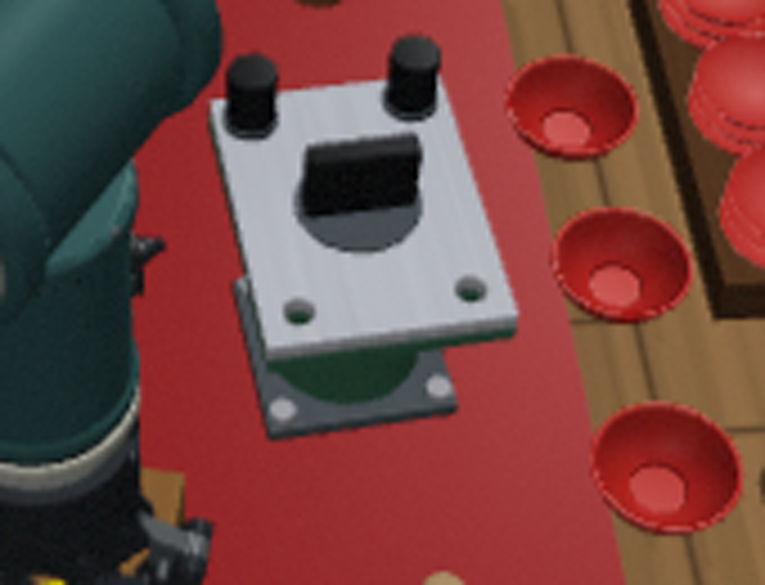

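The pin is out and the cover didn't move. The tip at (237,318) in the rack crop is over the rack hole at (240,332).

play_rows(deltas=[{"wx":0,"wy":0,"wz":0,"x":0.3,"y":0.3,"z":-12,"fingers":1},{"wx":0,"wy":0,"wz":0,"x":0.3,"y":0.3,"z":-24,"fingers":1},{"wx":0,"wy":0,"wz":0,"x":0.3,"y":0.3,"z":-36,"fingers":1},{"wx":0,"wy":0,"wz":0,"x":0.3,"y":0.3,"z":-46,"fingers":1},{"wx":0,"wy":0,"wz":0,"x":0.3,"y":0.3,"z":-46,"fingers":1}])

```text
time: 49.98
tool_pos: [0.4517, -0.282, 0.137]
tcp_rot: [1.372, 1.096, -1.373]
wrist_force: [-0.4, 0.6, -1.9]
width: 0.286
```

```bash
python3 st.py
```

```text
49.975 [ 0.4517 -0.282   0.137 ] jaw -12.86 down [-0.001  0.001 -1.   ] F [-0.4  0.6 -1.9] w 0.286 q [-0.6   0.1   2.02 -0.    1.02 -0.38]
```

play_rows(deltas=[{"wx":0,"wy":0,"wz":0,"x":0,"y":0,"z":-10,"fingers":1},{"wx":0,"wy":0,"wz":0,"x":0,"y":0,"z":-20,"fingers":1},{"wx":0,"wy":0,"wz":0,"x":0,"y":0,"z":-28,"fingers":1},{"wx":0,"wy":0,"wz":0,"x":0,"y":0,"z":-34,"fingers":1},{"wx":0,"wy":0,"wz":0,"x":0,"y":0,"z":-37,"fingers":1},{"wx":0,"wy":0,"wz":0,"x":0,"y":0,"z":-37.5,"fingers":1},{"wx":0,"wy":0,"wz":0,"x":0,"y":0,"z":-37.5,"fingers":1}])

```text
time: 50.85
tool_pos: [0.4519, -0.2821, 0.1029]
tcp_rot: [1.372, 1.096, -1.373]
wrist_force: [-6.2, 3.1, 14.4]
width: 0.288
```

```bash
python3 st.py
```

```text
50.85 [ 0.4519 -0.2821  0.1029] jaw -12.85 down [-0.001  0.    -1.   ] F [-6.2  3.1 14.4] w 0.288 q [-0.6   0.14  2.05 -0.    0.95 -0.38]
```

Contact at the expected height, so I'll release and retreat.

play_rows(deltas=[{"wx":0,"wy":0,"wz":0,"x":0,"y":0,"z":0,"fingers":0.2},{"wx":0,"wy":0,"wz":0,"x":0,"y":0,"z":0,"fingers":0},{"wx":0,"wy":0,"wz":0,"x":0,"y":0,"z":0,"fingers":0},{"wx":0,"wy":0,"wz":0,"x":0,"y":0,"z":20,"fingers":0},{"wx":0,"wy":0,"wz":0,"x":0,"y":0,"z":60,"fingers":0},{"wx":0,"wy":0,"wz":0,"x":0,"y":0,"z":110,"fingers":0},{"wx":0,"wy":0,"wz":0,"x":0,"y":0,"z":160,"fingers":0},{"wx":0,"wy":0,"wz":0,"x":-15,"y":-50,"z":190,"fingers":0},{"wx":0,"wy":0,"wz":0,"x":-30,"y":-100,"z":200,"fingers":0},{"wx":0,"wy":0,"wz":0,"x":-45,"y":-140,"z":200,"fingers":0},{"wx":0,"wy":0,"wz":0,"x":-50,"y":-150,"z":200,"fingers":0},{"wx":0,"wy":0,"wz":0,"x":-50,"y":-150,"z":200,"fingers":0}])

```text
time: 52.35
tool_pos: [0.4016, -0.4322, 0.3]
tcp_rot: [1.374, 1.095, -1.374]
wrist_force: [0.7, 0.3, 0.1]
width: 0.504
```

```bash
python3 st.py; python3 look.py 16
```

```text
52.35 [ 0.4016 -0.4322  0.3   ] jaw -12.94 down [-0.001  0.002 -1.   ] F [0.7 0.3 0.1] w 0.504 q [-0.86  0.08  1.73  0.    1.33 -0.64]
top 2002 [252 160  62  48] ((608.8037109375, -21.021934509277344), (138.3385772705078, 170.48291015625), 6.16095495223999) [(np.int32(17), array([ 0.6641, -0.0796])), (np.int32(397), array([ 0.6149, -0.0208])), (np.int32(20), array([ 0.5743, -0.0898]))]
side 2070 [272 178  68  60] ((612.8931274414062, -20.36518096923828), (129.43994140625, 170.34275817871094), 6.16464376449585) [(np.int32(643), array([ 0.6157, -0.012 ])), (np.int32(32), array([ 0.6648, -0.0805])), (np.int32(31), array([ 0.5757, -0.0899]))]
```

View pics/side_16.png

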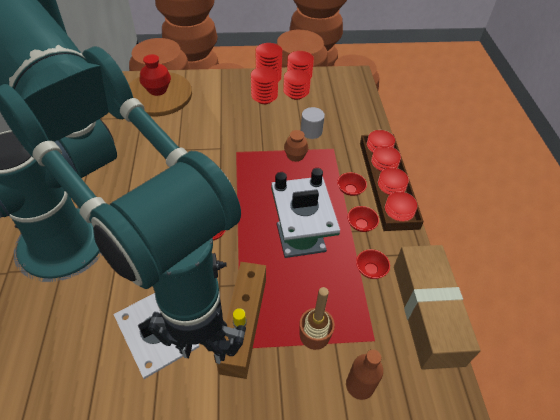

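View pics/top_16.png

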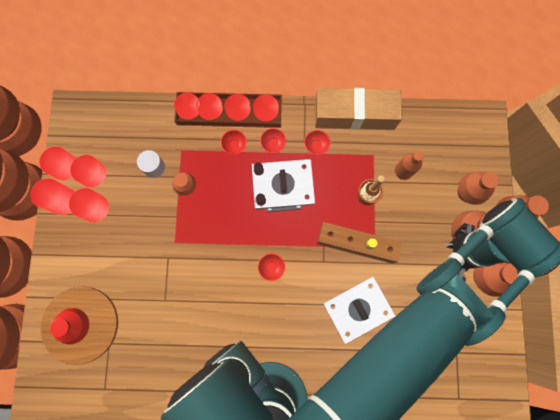

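View pics/side_16z.png

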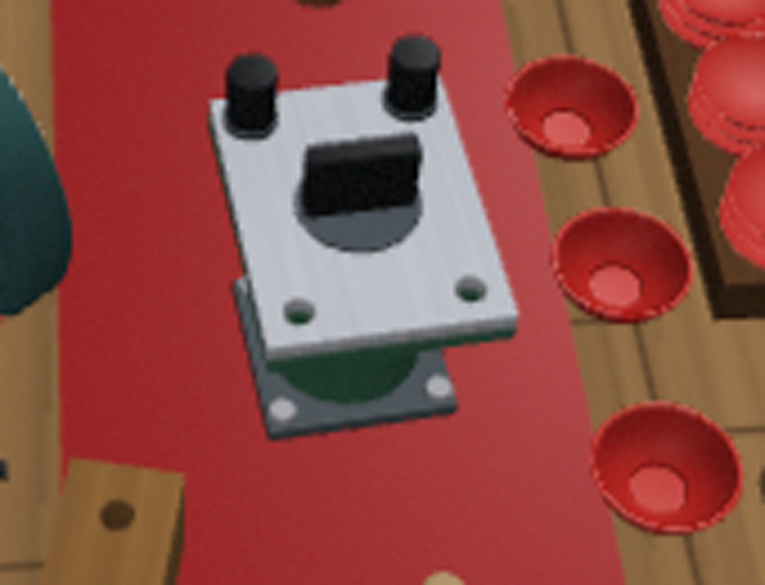

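The final views show everything in place, and the robot is touching nothing. Handing in.

```bash
python3 -c "
from workcell import finish_job
print(finish_job())"
```

```text
the job is handed in; nothing more can be done
None
```

The job is done in the order asked and handed in after about 52 s.

- **Scrubbing:** I scrubbed the barrel with two strokes, from about 1 mm above the bore floor up to about 16 mm below the rim or higher. I then stood the brush back in its cup.
- **Cover and pin:** I laid the left-hand cover on the flange. The drift pin went in until its head met the cover.
- **Bolts:** Only two bolts were there. Both went home into other holes while the pin was still in.
- **Pin return:** I pulled the pin and put it back in its own rack hole.

**Last checks:**
- **Cover:** It lies on the flange within about 1 mm and 0.5° of the press, with both free holes open.
- **Bolts, pin and brush:** Both bolt heads sit on the cover, the pin stands in the rack and the brush is upright in its cup.
- **Bystanders:** In the last pictures three lamps, the flask and the tin stand where they started. The arm half hides the fourth lamp in the side view, but the top view shows it in place.
- **Forces:** The highest wrist force I read was about 16 N, when the pin seated in the rack. I only read forces at the end of each move.

The two cameras differed by up to about 4 mm on the cover's centre, because the top view also takes in the plate's front edge. Their hole positions agreed to about 1.5 mm. No check failed.

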